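Lock the bench collimator's clamping ring with the tommy bar

ROBOT

A 6-joint arm with a two-finger parallel gripper is mounted at the origin on a cart in front of the work surface, level with it; the furniture and walls round the work are solid. World frame = base frame: x ahead of the robot, y to its left, z up, the work surface at z = 0. Lengths are in mm, angles in degrees, forces in N, time in s.
With the tool pointing down it reaches from about 275 to 975 mm from the base axis. Payload 8.4 kg.
Tool frame: the origin (TCP) lies midway between the tips of the shut fingers; the grasp point (between the pads) lies 19 mm behind it; z points along the fingers, y is the line along which they close (so a half turn about z gives the same grasp; the last joint's range is limited). The gripper opens to 92 mm and grips with 3 to 60 N. Pads are 20 mm wide; open, the fingers measure 128 mm over their backs; the gripper's body (75 mm by 189 mm) begins 69 mm behind the grasp point.
Start: joints at [-66.773, 20.225, 93.587, -0, 66.188, -0.138], TCP at [247.868, -573.75, 214.583] pointing down, gripper open.
Joint ranges: [-150.9, 150.9], [-52.94, 120.26], [3.33, 152.33], [-74.26, 254.26], [0, 154.13], [-172.89, 172.89]. Speed limits (degrees/s): [127.2, 127.2, 159.86, 180, 180, 180].

INTERFACE

Orientations are given as [roll, pitch, yaw] about the fixed x, y, z axes, in that order (R = Rz(yaw) Ry(pitch) Rx(roll)).
In Python, from bench import bot gives the robot as it stands.
- The arm moves only by the shell command python3 -m creep 'ROWS'. ROWS is a JSON object of lists of equal length, an entry for each row: "offset": the shift along the tool's x, y, z in mm, a list of three; "dr": the turn, a rotation vector about the tool's x, y, z in degrees, a list of three; "gripper": the closure, from -1 (fully open) to 1 (shut). In form: {"offset": [[tx, ty, tz], ...], "dr": [[rx, ry, rz], ...], "gripper": [gripper, ...]}. A call has 1 to 10 rows; each row is the pose to reach, as a shift and turn from the pose commanded when the call began, along the tool's axes at that moment; what a row does not reach only later rows make up. A row lasts 1/10 s, in which the tool goes at most 50 mm and 8.59 degrees, less where a joint would pass 70% of its speed; a pose out of reach is approached as far as the arm can. A call with a gripper value outside its range is refused whole. The fingers move at their own pace and stop on an object; the grip force is fixed at half the most. Time passes only in rows, so rows that repeat a pose let the fingers close. It gives the time, the measured TCP pose, the force, the opening and the grip force at its end, in the units of the state.
- bot.state(): the state, without advancing time (a new reading comes with each control period).
- bot.grab_frame(name): name is "side" or "top" or "wrist"; returns a dict with "img" (420x560x3 uint8, red, green, blue), "fx", "fy", "cx", "cy" (pixels), "extrinsics" (4x4, takes a point from world to camera coordinates); the wrist camera has in their place "hand_eye" (4x4, takes a point from camera to tool coordinates, whose origin is the TCP and whose axes are the flange's). Camera axes: x right, y up, looking along -z (the intrinsics and any distortion apply to the point x, -y, -z); pixel columns grow to the right and rows downward; lengths in mm; the calibration is good to about 2 mm. A picture is of the moment at which its call begins: read the wrist's pose just before it. There is no depth.
- bot.job_done(): hands the job in; it is judged then, once.
Trained networks look in the newest picture that a camera, given by its name, has taken for a name from the list of things; names that differ only in an ending like _2 or _b are one class to them, and where a whole thing is asked for, a point or a joint stands for the part that bears it (a point fixed in the world has none). Each returns a list of dicts, best first, with "p" (0 to 1); they miss things now and then, are a little off and sometimes report something else, mostly with a low value. They report only what shows in the picture. A call takes as long as a camera call. They do not tell look-alikes from the thing itself.
- bot.boxes_of(camera, label): "position" ([column, row] in pixels, amid what is visible of it).
- bot.trace(camera, label): "mask" (420x560 bool, what is visible of it) and "position" ([column, row] in pixels, amid what is visible of it).
- bot.tip_of(camera, label): "position" ([column, row] in pixels: a listed point, or the origin of a listed thing).
The state is a dict: "time_s": time; "joint_positions": joint angles; "qvel": joint speeds; "joint_torque": joint torques, N m; "eef_pos": TCP position; "eef_rot": TCP orientation; "wrist_force": force on the tool from outside, world axes, zero at the start; "ft_torque": the same for the moment, N m; "grip_width": opening from 0.0 (shut) to 1.0 (fully open); "grasp_force": force on a finger pad.
Only numpy, scipy, OpenCV 4.12 (cv2) and the standard library are available. Lean on these libraries where they do the work, as an engineer would, in place of code of your own. Each camera call takes 0.05 s, during which the arm holds its last target. There are 200 camera calls.

TASK

Lock the collimator's clamping ring: take the thin tommy bar out of the tool rack, feel along the bottom of the ring's groove with its tip until it drops into the hole on the right-hand side, and swing the bar up to the left until the ring comes up against its stop. Then draw the bar out and stand it back in its hole in the rack, leaving everything else on the bench where it is.

Things in the scene. Friction and masses are not known exactly. Their poses are not given: they have to be found in the camera images.
- collimator: Bench collimator, fixed: white horizontal tube 68 mm thick, 323 mm long, in two grey clamp pillars on a base plate 250 x 90 x 12 mm; black lamp housing at its -x end (towards the robot), dark objective at its +x end. Origin on the bench under the clamping ring; x along the tube, y left, z up. Tube axis 94 mm above the bench. The pillars begin 62 mm from the ring along -x, 72 mm along +x.
- ring_center (a point): Centre of the dark clamping ring on the tube's axis (axes as the collimator's). The ring lies between two bright shoulders of 104 mm diameter; its rim (40 mm radius) is the bottom of a groove 16 mm wide, 12 mm deep. In the rim, mid-groove, are 4 radial blind holes 90 degrees apart, 10.5 mm along the rim x 11 mm, floor at 26 mm radius. One leans 24 to 52 degrees from vertical to the right (-y).
- ring (a joint): Turn of the clamping ring, rad: 0 = unlocked stop, 0.6 = locked stop; grows as a bar in the right-hand hole swings from leaning right towards upright. It does not tell where the holes are: with the ring at 0 the hole stands at an unknown lean. Even friction of about 0.35 N m; stays where it is left; a tip sliding on the rim with less than about 8 N does not turn it.
- bar_thin: Thin tommy bar, the one that fits: round steel pin 8 mm thick, 75 mm long, with a ball end; collar 26 mm across, 6 mm thick; above it a straight dark ribbed handle 18 mm thick, 60 mm long, with a 21 mm button 10 mm high on top; 151 mm in all, 0.13 to 0.21 kg. Origin at the middle of the collar's underside, z along the handle, pin along -z. It stands upright in the rack, collar on the top plate.
- bar_thin_tip (a point): Very end of the thin bar's pin, 75 mm below its origin.
- bar_thick: Thick tommy bar: like the thin one, but with a 12.5 mm pin, which does not go into the ring's holes. To be left alone.
- rack: Tool rack, fixed: aluminium top plate 64 x 226 x 10 mm on end cheeks over a wooden foot. Origin on the bench under its middle, y along its length. The plate's top is 92 mm above the bench; it has through holes of 14 mm diameter at x = 0, y = 0 and +80 mm, open below, in which the two bars stand, either way round. A screwdriver (handle 26 mm thick, reaching 98 mm above the plate) is fixed at y = -80 mm.
- cap: Black lens cap lying on the bench, 56 mm in diameter, 13 mm high. Bystander.
- prism: Round red-rimmed hand prism on a small foot, 72 mm high. Bystander.
- charger: Black battery charger block, 101 x 62 x 54 mm. Bystander.
- spool: Small spool of solder standing upright, 55 mm in diameter, 40 mm high. Bystander.
- marker_pen: Marker pen lying on the bench, 126 mm long, 13 mm thick. Bystander.
Not all that is in view belongs to the job. What is shaped like the bar_thin but yellow is not meant.

How it is judged:
By the outcome, as a careful person would: the job done as asked, in the order asked, and still so for the second after the job is handed in, with the robot touching nothing.
It also fails if it takes over 54 s, if anything falls off the work surface, if the arm or the gripper's body presses on something with over 40 N, if the wrist force passes 120 N, or if a joint passes its speed limit or range.

## Working session

There is one attempt and no reset: what is moved stays moved. The work goes in short steps, Python scripts to look and compute and a shell command to move; the robot and the scene stay as the last step left them, time stands still between calls to the robot, and variables do not carry over. Pictures are saved under pics/ and viewed, at most 10 in all, crops included, and the job is handed in when it is done.

```bash
mkdir -p pics; ls; cat > h.py <<'E'
import numpy as np, cv2
from bench import bot
from scipy.spatial.transform import Rotation as R
def ray(f,px,st=None):
    d=np.array([(px[0]-f["cx"])/f["fx"],-(px[1]-f["cy"])/f["fy"],-1.])
    if "extrinsics" in f: T=np.linalg.inv(np.array(f["extrinsics"]))
    else:
        T=np.eye(4);T[:3,:3]=R.from_euler('xyz',st["eef_rot"],degrees=True).as_matrix();T[:3,3]=st["eef_pos"]
        T=T@np.array(f["hand_eye"])
    d=T[:3,:3]@d
    return T[:3,3],d/np.linalg.norm(d)
def atz(f,px,z,st=None):
    o,d=ray(f,px,st); return o+d*(z-o[2])/d[2]
def tri(rays):
    A=0;b=0
    for o,d in rays:
        P=np.eye(3)-np.outer(d,d);A=A+P;b=b+P@o
    x=np.linalg.solve(A,b)
    return x,[np.linalg.norm((np.eye(3)-np.outer(d,d))@(x-o)) for o,d in rays]
def proj(f,p,st=None):
    if "extrinsics" in f: E=np.array(f["extrinsics"])
    else:
        T=np.eye(4);T[:3,:3]=R.from_euler('xyz',st["eef_rot"],degrees=True).as_matrix();T[:3,3]=st["eef_pos"]
        E=np.linalg.inv(T@np.array(f["hand_eye"]))
    c=E[:3,:3]@np.array(p)+E[:3,3]
    return [f["cx"]+f["fx"]*c[0]/-c[2], f["cy"]-f["fy"]*c[1]/-c[2]]
E
python3 - <<'E'
from h import *
s=bot.state();print({k:np.round(v,2).tolist() for k,v in s.items()})
ims=[];F={}
for c in("side","top"):
    f=bot.grab_frame(c);F[c]=f;ims.append(f["img"]);print(c,{k:(np.round(v,2).tolist()) for k,v in f.items() if k!="img"})
    cv2.imwrite(f"pics/{c}0.png",f["img"][:,:,::-1])
    for l in("bar_thin","bar_thick","rack","ring_center","collimator","bar_thin_tip"):
        print(c,l,[(np.round(d["position"],1).tolist(),round(d["p"],2)) for d in bot.tip_of(c,l)[:4]])
cv2.imwrite("pics/a.png",cv2.resize(np.hstack(ims),None,fx=0.71,fy=0.71)[:,:,::-1])
E
```

```text
pics
{'time_s': 0.0, 'joint_positions': [-66.77, 20.26, 93.63, -0.0, 66.19, -0.14], 'qvel': [-0.01, -0.03, -0.05, -0.05, -0.03, 0.02], 'joint_torque': [0.0, -59.38, -33.42, 0.07, 0.02, -0.0], 'eef_pos': [247.67, -573.3, 213.87], 'eef_rot': [-179.92, 0.0, 23.37], 'wrist_force': [-0.65, -0.34, -0.33], 'ft_torque': [-0.01, -0.02, -0.04], 'grasp_force': 0.0, 'grip_width': 1.0}
side {'fx': 385.21, 'fy': 385.21, 'cx': 279.66, 'cy': 207.59, 'extrinsics': [[0.98, -0.18, 0.02, -526.88], [0.06, 0.43, 0.9, -123.65], [-0.18, -0.89, 0.43, -906.22], [0.0, 0.0, 0.0, 1.0]]}
side bar_thin [([327.9, 278.9], 0.97), ([277.7, 279.9], 0.83), ([220.5, 254.8], 0.74), ([217.7, 293.8], 0.65)]
side bar_thick [([264.1, 255.2], 0.63)]
side rack [([282.3, 316.2], 0.64)]
side ring_center [([245.2, 193.9], 0.57)]
side collimator [([249.3, 224.1], 0.6)]
side bar_thin_tip [([339.2, 327.2], 0.8), ([327.9, 304.2], 0.8), ([220.9, 325.1], 0.62)]
top {'fx': 405.64, 'fy': 405.64, 'cx': 277.01, 'cy': 216.12, 'extrinsics': [[-0.01, -1.0, 0.0, 35.36], [0.98, -0.01, 0.18, -569.39], [-0.18, 0.01, 0.98, -1002.86], [0.0, 0.0, 0.0, 1.0]]}
top bar_thin [([388.7, 208.3], 0.59), ([411.6, 206.0], 0.57), ([404.4, 246.6], 0.52), ([400.5, 291.2], 0.49)]
top bar_thick [([370.9, 252.0], 0.51)]
top rack [([393.6, 252.2], 0.86)]
top ring_center [([239.1, 255.8], 0.55)]
top collimator [([246.1, 260.0], 0.78), ([240.9, 258.3], 0.63)]
top bar_thin_tip [([378.8, 214.9], 0.7), ([402.5, 212.9], 0.62), ([394.3, 291.0], 0.43), ([350.0, 288.9], 0.42)]
```

View pics/side0.png

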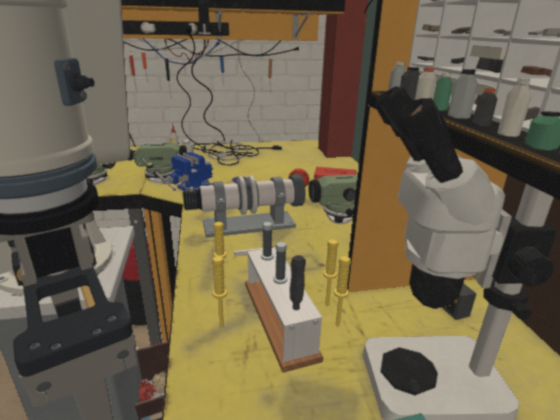

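View pics/top0.png

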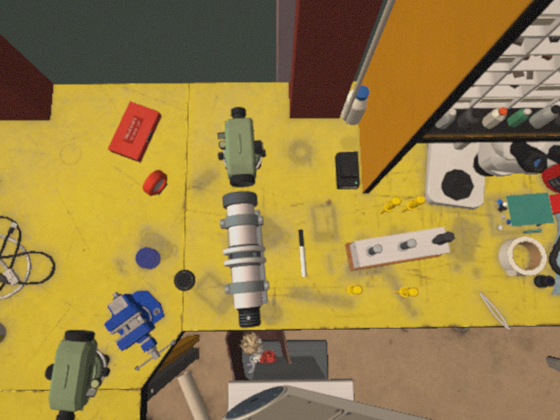

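Side view: two dark-handled bars stand in the rack at (267,240) and (281,260), with the screwdriver at (298,280). The four yellow look-alikes at (219,240), (219,275), (331,260) and (343,280) stand on the bench and aren't meant. In the top view the rack runs from (350,262) to (450,238), and the ring is at about (243,255). Next I'll enlarge the rack to tell the thin bar from the thick one, and measure.

```bash
python3 - <<'E'
from h import *
S=bot.grab_frame("side");T=bot.grab_frame("top")
for n,f,(x0,x1,y0,y1) in(("s",S,(200,350,215,365)),):
    cv2.imwrite("pics/crop_s.png",cv2.resize(S["img"][y0:y1,x0:x1],(600,600),interpolation=cv2.INTER_CUBIC)[:,:,::-1])
W=bot.grab_frame("wrist");print(np.round(W["hand_eye"],3).tolist(),W["fx"],W["cx"],W["cy"])
for l in("bar_thin","bar_thick"):
  for c in("side","top"):
    print(c,l,[(np.round(d["position"],1).tolist(),round(d["p"],2),int(d["mask"].sum())) for d in bot.trace(c,l)[:5]])
for c in("side","top"): print(c,[(np.round(d["position"],1).tolist(),round(d["p"],2)) for d in bot.tip_of(c,"bar_thick")])
print("ring",tri([ray(S,(245.2,193.9)),ray(T,(239.1,255.8))]))
print("rackz92",atz(T,(393.6,252.2),0))
print("bars tops", atz(T,(376,249.5),168),atz(T,(407,244),168))
for p in((264.1,255.2),(277.7,279.9)):print(p,atz(S,p,92))
for p in((370.9,252),(404.4,246.6)):print(p,atz(T,p,92))
print("plate corners",[np.round(atz(T,p,92),1).tolist() for p in((346,242),(349,269),(453,251),(448,227))])
E
```

```text
[[-0.0, 0.961, 0.277, 78.169], [1.0, 0.0, -0.001, 0.491], [-0.001, 0.277, -0.961, -170.459], [0.0, 0.0, 0.0, 1.0]] 305.40204458887314 278.7146801465618 213.43970888364217
side bar_thin [([341.6, 284.3], 0.84, 542), ([221.3, 243.3], 0.84, 349), ([280.9, 265.9], 0.69, 485), ([327.1, 265.5], 0.62, 553), ([219.1, 281.2], 0.55, 534)]
top bar_thin [([412.1, 205.0], 0.74, 211), ([390.7, 206.1], 0.72, 152), ([351.8, 291.3], 0.63, 126), ([405.0, 293.1], 0.54, 164), ([407.9, 245.9], 0.47, 157)]
side bar_thick [([264.4, 238.9], 0.83, 367)]
top bar_thick [([399.2, 249.2], 0.64, 2804), ([408.0, 244.8], 0.41, 164)]
side [([268.2, 255.7], 0.71)]
top [([373.6, 251.2], 0.63)]
ring (array([462.92601171, 122.5545901 ,  90.00178636]), [np.float64(1.927791374219905), np.float64(1.9277913742199455)])
rackz92 [ 476.52896203 -284.6678375     0.        ]
bars tops [ 468.3390553  -195.79448487  168.        ] [ 479.94348252 -267.31376652  168.        ]
(264.1, 255.2) [ 465.68623423 -194.91968151   92.        ]
(277.7, 279.9) [ 477.84835024 -280.67162748   92.        ]
(370.9, 252) [ 469.63214228 -201.85583148   92.        ]
(404.4, 246.6) [ 481.83301323 -285.31015251   92.        ]
plate corners [[495.2, -141.7, 92.0], [428.9, -146.0, 92.0], [469.4, -404.4, 92.0], [529.3, -397.4, 92.0]]
```

View pics/crop_s.png

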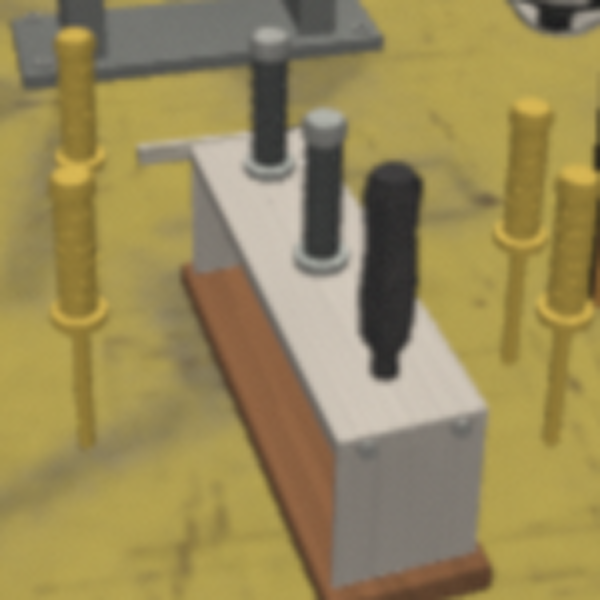

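The crop shows the two dark bars at crop (268,100) and (322,190), and the screwdriver at (388,270). Both pins are hidden by the plate. The networks take the middle bar for the thin one and the far bar for the thick one. I'll check by looking under the plate with the wrist camera, from the robot's side.

```bash
cat >> h.py <<'E'
def go(p,Rt,cur=None):
    s=bot.state(); 
    P,Rc=(np.array(s["eef_pos"]),R.from_euler('xyz',s["eef_rot"],degrees=True)) if cur is None else cur
    print("offset",np.round(Rc.inv().apply(np.array(p)-P),1).tolist(),"dr",np.round((Rc.inv()*Rt).as_rotvec(degrees=True),1).tolist())
def ori(yaw,ty=0): # tool down, yaw, then turn about tool y
    return R.from_euler('xyz',[180,0,yaw],degrees=True)*R.from_euler('y',ty,degrees=True)
E
python3 - <<'E'
from h import *
go([402,-221,215],ori(165,-25))
E
```

```text
offset [281.4, -262.7, -0.4] dr [-30.8, -10.7, -138.8]
```

```bash
python3 -m creep '{"offset":[[281,-263,-5],[281,-263,-5],[281,-263,-5],[281,-263,-5],[281,-263,-5],[281,-263,-5],[281,-263,-5],[281,-263,-5],[281,-263,-5],[281,-263,-5]],"dr":[[-31,-11,-139],[-31,-11,-139],[-31,-11,-139],[-31,-11,-139],[-31,-11,-139],[-31,-11,-139],[-31,-11,-139],[-31,-11,-139],[-31,-11,-139],[-31,-11,-139]],"gripper":[-1,-1,-1,-1,-1,-1,-1,-1,-1,-1]}'
python3 - <<'E'
from h import *
go([402,-221,217],ori(165,-25))
E
```

```text
time_s: 2.15
eef_pos: [402.3, -219.4, 219.8]
eef_rot: [171.2, 16.0, 107.1]
wrist_force: [-0.9, -0.4, 0.8]
grip_width: 1.002
grasp_force: 0.0
offset [-0.6, -1.2, 3.0] dr [-12.2, -4.1, -54.6]
```

```bash
python3 -m creep '{"offset":[[0,0,0],[0,0,0],[0,0,0],[0,0,0],[0,0,0],[0,0,0],[0,0,0]],"dr":[[-12,-4,-55],[-12,-4,-55],[-12,-4,-55],[-12,-4,-55],[-12,-4,-55],[-12,-4,-55],[-12,-4,-55]],"gripper":[-1,-1,-1,-1,-1,-1,-1]}'
python3 - <<'E'
from h import *
s=bot.state();W=bot.grab_frame("wrist")
im=W["img"].copy()
for y,x in((-200,469),(-282,481)):
    for z in(92,30): print(x,y,z,np.round(proj(W,(x,y,z),s)))
cv2.imwrite("pics/w1.png",cv2.resize(im,(800,600))[:,:,::-1])
E
```

```text
time_s: 2.85
eef_pos: [401.4, -220.8, 219.8]
eef_rot: [-179.7, 24.8, 165.2]
wrist_force: [0.7, 0.2, 0.0]
grip_width: 0.999
grasp_force: 0.0
469 -200 92 [315. 203.]
469 -200 30 [311. 171.]
481 -282 92 [245. 226.]
481 -282 30 [250. 192.]
```

View pics/w1.png

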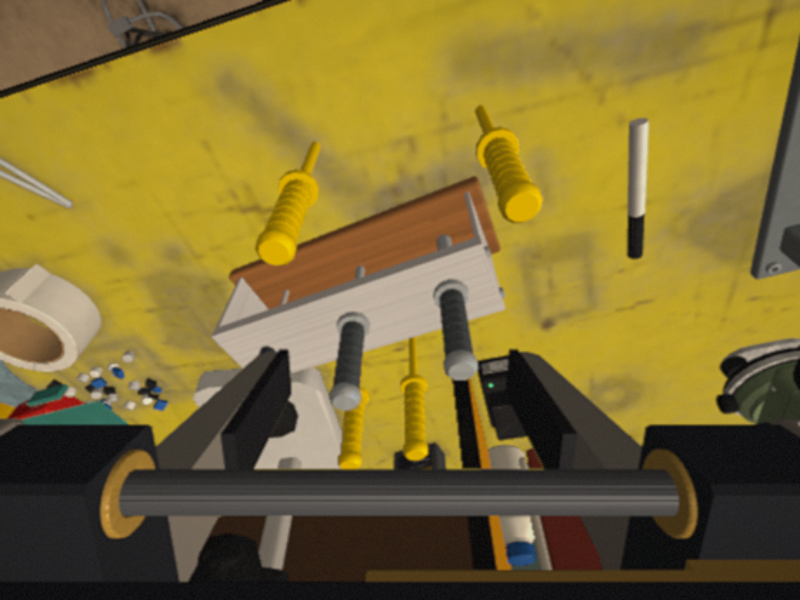

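Candidates in this picture (px): the right bar's pin, under the plate at (445,243), is visibly thick. The middle bar's pin at (361,271) is about two thirds as wide, so the middle bar (352,321) is the thin one. The screwdriver is at (285,297). The yellow ones are look-alikes. An enlarged crop and a triangulation will confirm this.

```bash
python3 - <<'E'
from h import *
im=cv2.imread("pics/w1.png");cv2.imwrite("pics/w1c.png",cv2.resize(im[215:345,320:510],None,fx=4,fy=4,interpolation=cv2.INTER_CUBIC))
s=bot.state();W=bot.grab_frame("wrist")
for l in ("bar_thin",): r=[(np.round(d["position"],1).tolist(),round(d["p"],2)) for d in bot.tip_of("wrist",l)[:6]];print(r)
def M(n): return [(np.round(d["position"],1).tolist(),round(d["p"],2)) for d in bot.tip_of("wrist",n)[:3]]
print(M("bar_thick"),M("rack"))
for p in((246.4,225),(316,201.5)):print(np.round(atz(W,p,94,s),1))
for p in((242,280),(322,256)):print(np.round(atz(W,p,168,s),1))
E
```

```text
[([247.2, 224.3], 0.94), ([208.8, 130.5], 0.91), ([247.8, 273.0], 0.89), ([289.6, 266.8], 0.89), ([345.8, 103.8], 0.75)]
[([311.7, 207.1], 0.64)] [([247.9, 176.4], 0.71)]
[ 479.5 -279.5   94. ]
[ 464.9 -198.8   94. ]
[ 480.7 -277.3  168. ]
[ 465.  -199.9  168. ]
```

View pics/w1c.png

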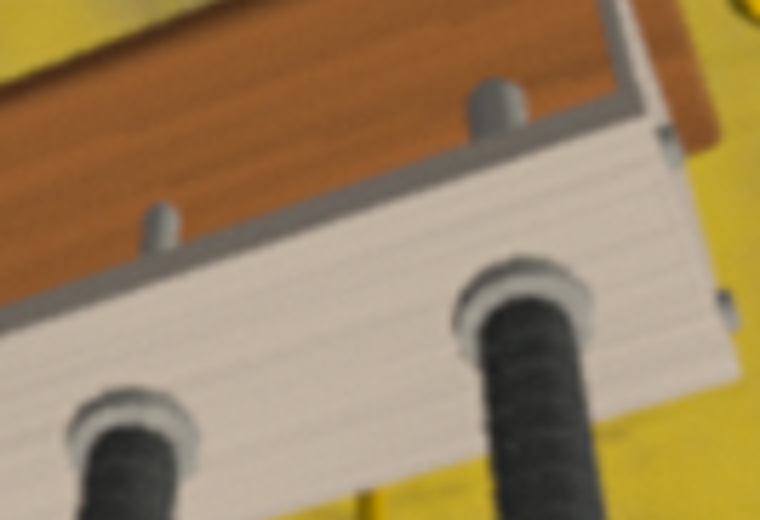

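The crop shows the pin of the middle bar at crop (160,230) is about 36 px wide, against about 58 px at (498,110). That matches 8 and 12.5 mm, so the thin bar is the middle one, at about (480,-279).

```bash
python3 - <<'E'
from h import *
go([480,-279,215],ori(98))
E
```

```text
offset [-80.8, -34.9, 42.5] dr [14.3, 22.0, 65.4]
```

```bash
python3 -m creep '{"offset":[[-81,-35,42],[-81,-35,42],[-81,-35,42],[-81,-35,42],[-81,-35,42],[-81,-35,42],[-81,-35,42],[-81,-35,42],[-81,-35,42]],"dr":[[14.3,22,65.4],[14.3,22,65.4],[14.3,22,65.4],[14.3,22,65.4],[14.3,22,65.4],[14.3,22,65.4],[14.3,22,65.4],[14.3,22,65.4],[14.3,22,65.4]],"gripper":[-0.3,-0.3,-0.3,-0.3,-0.3,-0.3,-0.3,-0.3,-0.3]}'
python3 - <<'E'
from h import *
s=bot.state();W=bot.grab_frame("wrist")
print(s["grip_width"],[(np.round(d["position"],1).tolist(),round(d["p"],2),np.round(atz(W,d["position"],92,s),1).tolist()) for d in bot.tip_of("wrist","bar_thin")[:6]])
T=[atz(W,d["position"],130,s).round(1).tolist() for d in bot.trace("wrist","bar_thin")[:4]];print(T)
go([480,-279,113],ori(98))
E
```

```text
time_s: 4.0
eef_pos: [481.3, -278.8, 215.5]
eef_rot: [-179.8, 0.0, 97.8]
wrist_force: [-0.0, -0.8, -0.4]
grip_width: 0.649
grasp_force: 0.0
0.6488923675738136 [([280.1, 206.4], 0.78, [482.5, -278.6, 92.0]), ([174.5, 191.4], 0.74, [377.7, -277.7, 92.0]), ([181.5, 57.8], 0.72, [378.8, -157.4, 92.0]), ([369.5, 247.0], 0.66, [580.0, -309.0, 92.0]), ([381.7, 196.7], 0.63, [580.3, -255.2, 92.0])]
[[483.6, -281.0, 130.0], [381.8, -156.8, 130.0], [375.9, -276.3, 130.0], [577.7, -253.2, 130.0]]
offset [-0.1, -0.5, 102.2] dr [-0.1, 0.1, 0.3]
```

```bash
python3 -m creep '{"offset":[[0,1.5,50],[0,1.5,85],[0,1.5,104],[0,1.5,104],[0,1.5,104],[0,1.5,104],[0,1.5,104],[0,1.5,104],[0,1.5,104],[0,1.5,104]],"dr":[[0,0,0],[0,0,0],[0,0,0],[0,0,0],[0,0,0],[0,0,0],[0,0,0],[0,0,0],[0,0,0],[0,0,0]],"gripper":[-0.3,-0.3,-0.3,-0.3,1,1,1,1,1,1]}'
```

```text
time_s: 5.15
eef_pos: [481.9, -278.7, 112.0]
eef_rot: [-180.0, 0.1, 98.3]
wrist_force: [-1.1, 0.7, 4.2]
grip_width: 0.208
grasp_force: 30.0
```

```bash
python3 -m creep '{"offset":[[0,0,-45],[0,0,-95],[0,0,-140],[0,0,-165],[49,4,-165],[98,8,-165],[147,11,-165],[196,15,-165],[245,19,-165],[294,22,-165]],"dr":[[0,0,0],[0,0,0],[0,0,0],[0,0,0],[0,0,-2],[0,0,-4],[0,0,-6],[0,3,-8],[0,8,-8],[0,12,-8]],"gripper":[1,1,1,1,1,1,1,1,1,1]}'
python3 - <<'E'
from h import *
s=bot.state();W=bot.grab_frame("wrist")
for l in("ring_center","bar_thin_tip","bar_thin"):print(l,[(np.round(d["position"],1).tolist(),round(d["p"],2)) for d in bot.tip_of("wrist",l)[:3]])
t=bot.trace("wrist","ring")[:2];print([(d["position"],d["p"]) for d in t])
go([463,18,230],ori(90,38))
cv2.imwrite("pics/w2.png",cv2.resize(W["img"],(800,600))[:,:,::-1])
E
```

```text
time_s: 6.15
eef_pos: [460.7, 17.9, 276.4]
eef_rot: [179.2, -12.1, 106.4]
wrist_force: [1.3, 0.8, -2.6]
grip_width: 0.209
grasp_force: 30.0
ring_center []
bar_thin_tip []
bar_thin [([279.9, 257.9], 0.77)]
[([303.6, 152.3], 0.57)]
offset [-7.6, 2.1, 45.4] dr [-6.3, 25.9, 15.2]
```

View pics/w2.png

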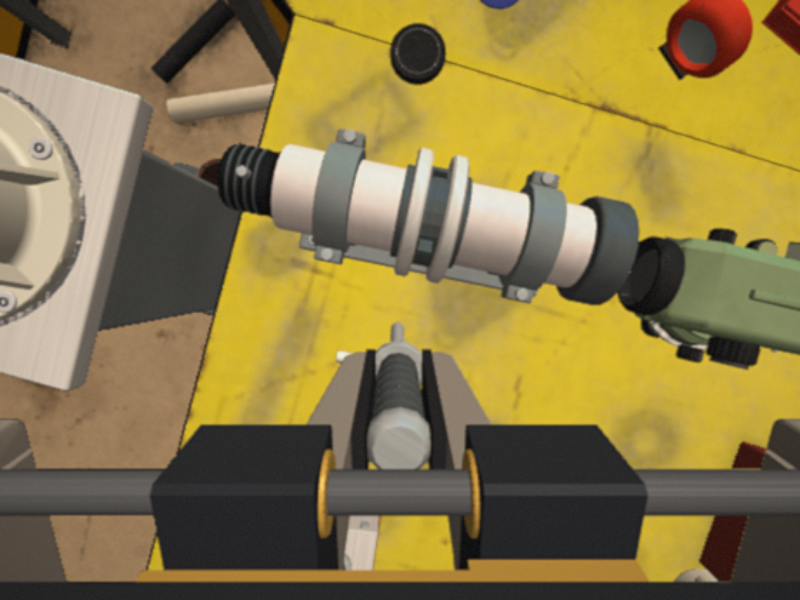

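```bash
python3 - <<'E'
from h import *
s=bot.state();W=bot.grab_frame("wrist")
k=0.7
a,b,c=[atz(W,(x*k,y*k),94,s) for x,y in((297,189),(575,247),(431,215))]
print(a.round(1),b.round(1),np.degrees(np.arctan2(b[1]-a[1],b[0]-a[0])),c.round(1))
o,d=ray(W,(278,230),s);n=R.from_euler('xyz',s["eef_rot"],degrees=True);print("tip exp",proj(W,np.array(s["eef_pos"])+n.apply([0,0,94.5]),s))
im=cv2.imread("pics/w2.png")[135:300,360:500];cv2.imwrite("pics/w2c.png",cv2.resize(im,None,fx=4,fy=4,interpolation=cv2.INTER_CUBIC)[:600])
S=bot.grab_frame("side");T=bot.grab_frame("top")
for nme,f in(("side",S),("top",T)):
  for l in("ring_center","collimator"):print(nme,l,[(np.round(d["position"],1).tolist(),round(d["p"],2)) for d in bot.tip_of(nme,l)[:2]])
E
```

```text
[353.1  97.7  94. ] [587.7 117.2  94. ] 4.757488360531537 [464.7 108.6  94. ]
tip exp [np.float64(278.59520848699975), np.float64(214.71519092418043)]
side ring_center [([246.4, 174.2], 0.63), ([244.8, 192.9], 0.58)]
side collimator [([248.4, 225.0], 0.8)]
top ring_center [([242.1, 255.0], 0.98)]
top collimator [([250.2, 258.3], 0.68)]
```

View pics/w2c.png

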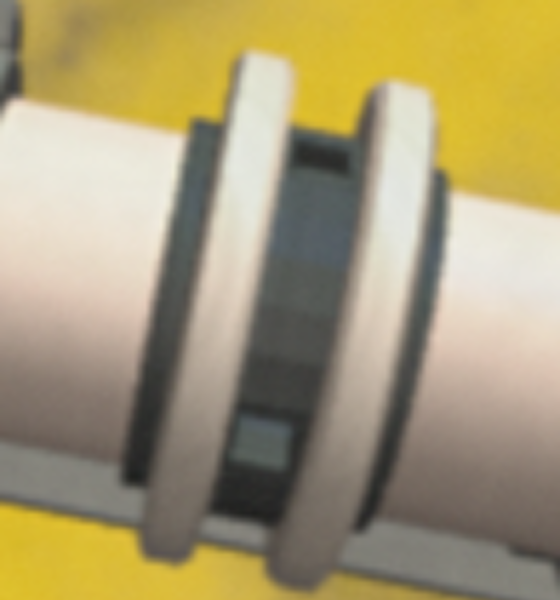

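The crop shows two holes in the groove: one at crop (322,157), foreshortened at the back, and the right-hand one at (262,440), which is w2 (425.5,245). The pin's visible end at w2 (397,323) lies lower than a straight bar would put it, so I'll fit the bar's pose in the grip.

```bash
cat > fit.py <<'E'
from h import *
from scipy.optimize import least_squares
P=np.array([460.7,17.9,276.4]);
s={"eef_pos":P,"eef_rot":[179.2,-12.1,106.4]}
W=bot.grab_frame("wrist");S=bot.grab_frame("side");T=bot.grab_frame("top")
k=.7
C,e=tri([ray(W,(431*k,215*k),s),ray(S,(244.8,192.9)),ray(T,(242.1,255))]);print("C",C.round(1),np.round(e,1))
# hole angle: intersect ray with cylinder radius 40 about axis
def hole(px,C,yaw=4.7,r=40):
    o,d=ray(W,px,s);a=np.array([np.cos(np.radians(yaw)),np.sin(np.radians(yaw)),0]);n=np.cross([0,0,1.],a)
    q=o-C;A=np.array([[q@n,q[2]],[d@n,d[2]]])
    t=np.roots([A[1]@A[1],2*A[0]@A[1],A[0]@A[0]-r*r]);t=min(t.real);h=q+t*d
    return np.degrees(np.arctan2(-(h@n),h[2])),h@a
for cc in(C,np.array([C[0],C[1],94]),np.array([464,112,94])):
    print(cc.round(1),[np.round(hole((x*k,y*k),cc),1) for x,y in((425.5,245),(440.5,174))])
print(proj(W,P+R.from_euler('xyz',s["eef_rot"],degrees=True).apply([0,0,19.5]),s),proj(W,P+R.from_euler('xyz',s["eef_rot"],degrees=True).apply([0,0,19.5-76]),s))
E
python3 fit.py
```

```text
C [463.1 113.2  97. ] [2.  4.1 3.2]
[463.1 113.2  97. ] [array([46.1, -0.2]), array([-37.9,  -0.2])]
[463.1 113.2  94. ] [array([45.7,  0. ]), array([-39.5,   0.1])]
[464 112  94] [array([43.4, -0.8]), array([-42.5,  -0.6])]
[np.float64(278.6171285626288), np.float64(246.33385109919027)] [np.float64(278.6666360036888), np.float64(313.7955581340649)]
```

```bash
cat >> h.py <<'E'
YAW=4.7;C=np.array([463.5,112.5,94.])
def u(t): 
    t=np.radians(t);y=np.radians(YAW);return np.array([np.sin(t)*np.sin(y),-np.sin(t)*np.cos(y),np.cos(t)])
E
python3 - <<'E'
from h import *
go(C+164.5*u(45),ori(94.7,45))
E
```

```text
offset [-34.7, 5.2, 60.1] dr [-4.9, 32.9, 10.6]
```

```bash
python3 -m creep '{"offset":[[-2,0,4],[-6,1,12],[-11,2,21],[-16,3,30],[-21,3,39],[-27,4,48],[-32,5,56],[-34.7,5.2,60],[-34.7,5.2,60]],"dr":[[-0.3,2,0.6],[-0.8,6,1.8],[-1.5,11,3.4],[-2.3,16,5],[-3,21,6.6],[-3.9,26,8.3],[-4.5,30,9.8],[-4.9,32.9,10.6],[-4.9,32.9,10.6]],"gripper":[1,1,1,1,1,1,1,1,1]}'
python3 - <<'E'
from h import *
s=bot.state();W=bot.grab_frame("wrist");rt=R.from_euler('xyz',s["eef_rot"],degrees=True);P=np.array(s["eef_pos"])
print(s["eef_pos"],s["eef_rot"])
for z in(94.5,19.5,-56.5):print(z,np.round(proj(W,P+rt.apply([0,0,z]),s),1))
im=W["img"][60:330,140:420]; cv2.imwrite("pics/w3.png",cv2.resize(im,None,fx=2.2,fy=2.2,interpolation=cv2.INTER_CUBIC)[:,:,::-1])
E
```

```text
time_s: 7.8
eef_pos: [472.6, -4.2, 208.7]
eef_rot: [-179.8, -45.1, 94.5]
wrist_force: [-1.2, -0.2, -3.2]
grip_width: 0.207
grasp_force: 30.0
[472.64549614  -4.17513461 208.728804  ] [-179.8035291   -45.09938204   94.49344166]
94.5 [278.5 215. ]
19.5 [278.4 246.7]
-56.5 [278.4 314.3]
```

View pics/w3.png

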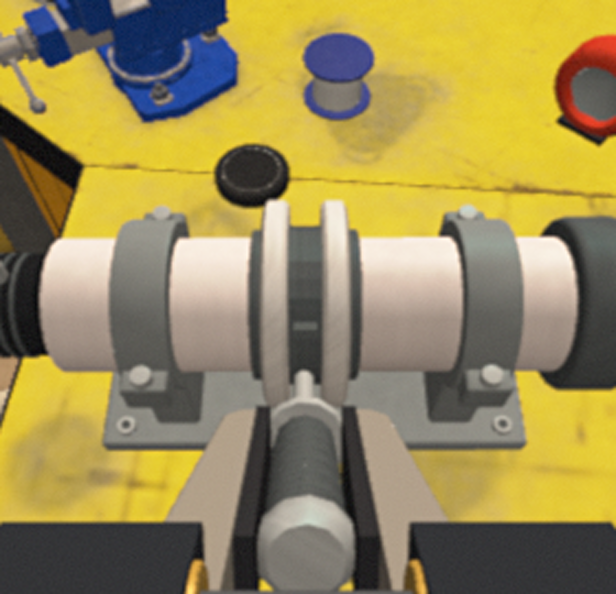

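The pin tip is at w3 (304,373), the collar around (305,420), the button at (306,548), and the right-hand hole shows as a light patch at (305,326). The bar, groove and hole line up along x. The bar seems to sit tilted by about 5° in the grip, so I'll check that with the fixed cameras.

```bash
python3 - <<'E'
from h import *
s=bot.state();rt=R.from_euler('xyz',s["eef_rot"],degrees=True);P=np.array(s["eef_pos"])
S=bot.grab_frame("side");T=bot.grab_frame("top")
print("exp tip",P+rt.apply([0,0,94.5]),"exp org",P+rt.apply([0,0,19.5]))
for n,f in(("side",S),("top",T)):
  print(n,"exp",np.round(proj(f,P+rt.apply([0,0,94.5])),1),np.round(proj(f,P+rt.apply([-15,0,94.5])),1),"org",np.round(proj(f,P+rt.apply([0,0,19.5])),1))
  for l in("bar_thin","bar_thin_tip"):print(l,[(np.round(d["position"],1).tolist(),round(d["p"],2)) for d in bot.tip_of(n,l)])
a=cv2.resize(T["img"][180:270,190:330],(800,514),interpolation=cv2.INTER_CUBIC);b=cv2.resize(S["img"][140:240,200:320],(600,500),interpolation=cv2.INTER_CUBIC)
cv2.imwrite("pics/ts.png",cv2.resize(np.hstack([a,np.vstack([b,np.zeros((14,600,3),np.uint8)])]),(800,294))[:,:,::-1])
cv2.imwrite("pics/t.png",a[:,:,::-1])
E
```

```text
exp tip [467.36756507  62.68354851 142.70201765] exp org [471.76240849   9.84050734 195.74255263]
side exp [249.8 184.1] [250.7 189.5] org [254.  171.5]
bar_thin [([216.7, 289.8], 0.81), ([343.0, 294.0], 0.77), ([221.5, 259.2], 0.64), ([328.4, 277.5], 0.56), ([254.5, 176.5], 0.45)]
bar_thin_tip [([329.6, 303.4], 0.72), ([218.9, 324.3], 0.71), ([336.6, 325.9], 0.68), ([247.4, 189.8], 0.67), ([265.3, 256.5], 0.44)]
top exp [262.7 252.5] [267.4 252.5] org [285.9 248. ]
bar_thin [([402.7, 292.1], 0.63), ([289.2, 247.6], 0.53), ([388.7, 209.3], 0.5), ([351.0, 288.0], 0.42)]
bar_thin_tip [([267.7, 253.2], 0.82), ([350.1, 286.1], 0.61), ([394.9, 290.1], 0.56)]
```

View pics/ts.png

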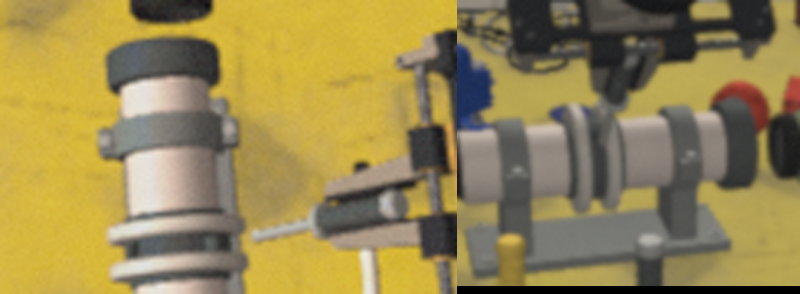

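```bash
python3 - <<'E'
from h import *
from scipy.optimize import least_squares
s=bot.state();W=bot.grab_frame("wrist")
y=np.radians(4.7);a=np.array([np.cos(y),np.sin(y),0]);n=np.array([-np.sin(y),np.cos(y),0])
px=lambda x,yy:(140+x/2.2,60+yy/2.2)
E=[(px(210,240),34,1),(px(400,239),34,1),(px(210,370),34,-1),(px(410,371),34,-1),(px(277,202),52,1),(px(334,202),52,1)]
def res(v,zp=94):
    c=np.array([463.5,0,0])+0;r=[]
    c=463.5*np.array([1,0,0])+n*0; c=np.array([463.5,v[0],v[1]])
    for p,rad,sg in E:
        o,d=ray(W,p,s);q=o-c;q2=np.array([q@n,q[2]]);d2=np.array([d@n,d[2]]);d2/=np.linalg.norm(d2)
        r.append(abs(q2[0]*d2[1]-q2[1]*d2[0])-rad)
    return np.array(r+[(v[1]-zp)*.5])
f=least_squares(res,[112,94]);print("C y,z",f.x.round(2),f.fun.round(1))
for c in((463.5,f.x[0],f.x[1]),(463.5,112.5,94),(463.5,f.x[0],94)):
    o,d=ray(W,px(305,326),s);q=o-np.array(c);A=np.array([[q@n,q[2]],[d@n,d[2]]])
    for r in(40,33,26):
        t=np.roots([A[1]@A[1],2*A[0]@A[1],A[0]@A[0]-r*r]);h=q+min(t.real)*d
        print(r,"lean",np.degrees(np.arctan2(-(h@n),h[2])).round(1),"ax",(h@a).round(1),end=' ')
    print()
rt=R.from_euler('xyz',s["eef_rot"],degrees=True);tip=np.array(s["eef_pos"])+rt.apply([-15,0,94.3]);q=tip-np.array([463.5,f.x[0],f.x[1]])
print("tip",tip.round(1),"ax",(q@a).round(1),"r",np.hypot(q@n,q[2]).round(1),"lean",np.degrees(np.arctan2(-(q@n),q[2])).round(1))
E
```

```text
C y,z [112.19  92.91] [-1.  -0.2 -0.7 -0.5 -0.1  0.  -0.5]
40 lean 45.2 ax 0.4 33 lean 48.6 ax 0.4 26 lean 53.9 ax 0.4 
40 lean 46.4 ax 0.4 33 lean 50.1 ax 0.4 26 lean 55.9 ax 0.4 
40 lean 46.0 ax 0.4 33 lean 49.6 ax 0.4 26 lean 55.3 ax 0.4 
tip [468.7  52.9 133.7] ax 0.3 r 72.2 lean 55.6
```

```bash
python3 - <<'E'
from h import *
s3=bot.state();s2={"eef_pos":[460.7,17.9,276.4],"eef_rot":[179.2,-12.1,106.4]}
W=bot.grab_frame("wrist")
y=np.radians(4.7);n=np.array([-np.sin(y),np.cos(y),0])
c=np.array([463.5,112.2,93.5])
def L(p,s,r=40):
    o,d=ray(W,p,s);q=o-c;A=np.array([[q@n,q[2]],[d@n,d[2]]]);D=np.array([A[1]@A[1],2*A[0]@A[1],A[0]@A[0]-r*r]);h=q+min(np.roots(D).real)*d
    return np.degrees(np.arctan2(-(h@n),h[2])).round(1)
for yy in(405,415,440,468,135,148,172):print("w2",yy,L(((360+262/4)*.7,(135+yy/4)*.7),s2))
for yy in(300,310,320,326,331,335):print("w3",yy,L((278.6,60+yy/2.2),s3))
o,_=ray(W,(278,213),s3);q=o-c;print("cam lean",np.degrees(np.arctan2(-(q@n),q[2])))
# column profile through hole
im=W["img"].mean(2);print([int(v) for v in im[185:235,276:281].mean(1)])
print([int(x) for x in im[208,265:292]])
E
```

```text
w2 405 32.1
w2 415 35.1
w2 440 43.1
w2 468 53.6
w2 135 -47.3
w2 148 -41.1
w2 172 -31.7
w3 300 28.6
w3 310 35.1
w3 320 41.7
w3 326 45.7
w3 331 49.1
w3 335 51.9
cam lean 31.620110455855563
[85, 86, 85, 83, 78, 77, 78, 77, 78, 78, 78, 78, 73, 66, 63, 64, 66, 65, 65, 62, 61, 60, 66, 88, 96, 97, 90, 69, 63, 62, 60, 58, 57, 56, 56, 56, 57, 56, 55, 51, 52, 72, 133, 184, 194, 193, 193, 193, 192, 193]
[152, 153, 148, 146, 123, 85, 63, 67, 83, 86, 86, 86, 88, 88, 89, 89, 87, 85, 75, 63, 73, 109, 128, 140, 144, 142, 144]
```

```bash
cat >> h.py <<'E'
C=np.array([463.5,112.2,93.5]);TIP=np.array([-15,0,94.3]);DEL=4.8
def bar(r,th,bl=None): # tip at radius r, lean th; bar lean bl
    Rt=ori(94.7,(th if bl is None else bl)+DEL); go(C+r*u(th)-Rt.apply(TIP),Rt)
def where():
    s=bot.state();rt=R.from_euler('xyz',s["eef_rot"],degrees=True);q=np.array(s["eef_pos"])+rt.apply(TIP)-C
    y=np.radians(YAW);nn=q@np.array([-np.sin(y),np.cos(y),0]);a=q@np.array([np.cos(y),np.sin(y),0])
    z=rt.as_matrix()[:,2];tl=np.degrees(np.arctan2(z[1],-z[2]))
    F=rt.inv().apply(s["wrist_force"]);print("t",round(s["time_s"],2),"r %.1f th %.1f ax %.1f barlean %.1f"%(np.hypot(nn,q[2]),np.degrees(np.arctan2(-nn,q[2])),a,tl-DEL),"Ftool",F.round(1),"M",np.round(rt.inv().apply(s["ft_torque"]),2),round(s["grip_width"],3))
E
python3 - <<'E'
from h import *
where();bar(58,43.5)
E
```

```text
t 8.25 r 71.7 th 56.1 ax 0.2 barlean 40.1 Ftool [-1.  -0.2  1.6] M [-0.09 -0.6  -0.04] 0.21
offset [9.8, -0.1, 11.7] dr [-0.0, 3.3, 0.1]
```

```bash
python3 -m creep '{"offset":[[2,0,1],[5,0,4],[8,0,8],[9.8,0,11.7],[9.8,0,11.7]],"dr":[[0,0.8,0],[0,1.8,0],[0,2.8,0],[0,3.3,0],[0,3.3,0]],"gripper":[1,1,1,1,1]}'
python3 - <<'E'
from h import *
where();bar(46,43.5);bar(36,43.5)
s=bot.state();W=bot.grab_frame("wrist");t=bot.tip_of("wrist","bar_thin_tip");print([(d["position"],d["p"]) for d in t[:2]])
for r in (40,33):print(proj(W,C+r*u(43.5),s))
rt=R.from_euler('xyz',s["eef_rot"],degrees=True);print("tipexp",proj(W,np.array(s["eef_pos"])+rt.apply(TIP),s))
im=W["img"].mean(2);print([int(v) for v in im[195:245,276:281].mean(1)])
E
```

```text
time_s: 8.75
eef_pos: [471.3, 12.4, 208.5]
eef_rot: [-179.9, -48.4, 94.7]
wrist_force: [-1.3, -0.2, -1.9]
grip_width: 0.211
grasp_force: 30.0
t 8.75 r 57.1 th 43.9 ax -0.5 barlean 43.5 Ftool [-1.5 -1.3  1.2] M [-0.06 -0.63 -0.06] 0.211
offset [-0.4, 0.4, 11.1] dr [-0.1, -0.1, 0.0]
offset [-1.3, 0.4, 21.1] dr [-0.1, -0.1, 0.0]
[([279.1, 231.9], 0.62)]
[np.float64(279.0010255777876), np.float64(226.0023730979871)]
[np.float64(278.99948546888584), np.float64(224.34683918576758)]
tipexp [np.float64(278.47160178085016), np.float64(230.8070296487436)]
[99, 100, 99, 98, 89, 85, 84, 85, 85, 84, 85, 84, 82, 77, 77, 78, 77, 77, 76, 77, 77, 73, 66, 65, 65, 65, 67, 64, 64, 62, 60, 62, 110, 174, 193, 194, 192, 192, 193, 192, 192, 192, 192, 193, 193, 197, 196, 173, 134, 121]
```

```bash
python3 -m creep '{"offset":[[0,0.2,4],[-0.2,0.4,8],[-0.4,0.4,11],[-0.5,0.4,13],[-0.5,0.4,14],[-0.5,0.4,15]],"dr":[[0,0,0],[0,0,0],[0,0,0],[0,0,0],[0,0,0],[0,0,0]],"gripper":[1,1,1,1,1,1]}'
python3 - <<'E'
from h import *
where()
E
```

```text
time_s: 9.45
eef_pos: [471.2, 22.9, 198.6]
eef_rot: [180.0, -48.3, 94.8]
wrist_force: [0.8, 0.1, -2.1]
grip_width: 0.209
grasp_force: 30.0
t 9.45 r 42.7 th 43.1 ax 0.4 barlean 43.4 Ftool [-1.5  0.8  1.5] M [-0.06 -0.63 -0.08] 0.209
```

```bash
python3 -m creep '{"offset":[[0,0,1],[0,0,2],[0,0,3],[0,0,4]],"dr":[[0,0,0],[0,0,0],[0,0,0],[0,0,0]],"gripper":[1,1,1,1]}'
python3 - <<'E'
from h import *
where()
E
```

```text
time_s: 9.85
eef_pos: [471.0, 25.8, 196.0]
eef_rot: [180.0, -48.3, 94.8]
wrist_force: [0.2, -0.2, -1.7]
grip_width: 0.208
grasp_force: 30.0
t 9.85 r 38.8 th 42.6 ax 0.3 barlean 43.4 Ftool [-1.4  0.2  0.9] M [-0.09 -0.65 -0.05] 0.208
```

```bash
python3 -m creep '{"offset":[[-0.2,0,1],[-0.3,0,2],[-0.4,0,3],[-0.5,0,4]],"dr":[[0,0,0],[0,0,0],[0,0,0],[0,0,0]],"gripper":[1,1,1,1]}'
python3 - <<'E'
from h import *
where()
E
```

```text
time_s: 10.25
eef_pos: [470.8, 28.5, 192.9]
eef_rot: [180.0, -48.3, 94.8]
wrist_force: [-0.3, 0.6, -3.1]
grip_width: 0.21
grasp_force: 30.0
t 10.25 r 34.7 th 42.8 ax 0.4 barlean 43.4 Ftool [-1.9 -0.3  2.5] M [-0.05 -0.6  -0.1 ] 0.21
```

```bash
python3 -m creep '{"offset":[[-0.1,0,1],[-0.2,0,2],[-0.3,0,3],[-0.4,0,4],[-0.5,0,5]],"dr":[[0,0,0],[0,0,0],[0,0,0],[0,0,0],[0,0,0]],"gripper":[1,1,1,1,1]}'
python3 - <<'E'
from h import *
where()
E
```

```text
time_s: 10.75
eef_pos: [470.5, 31.9, 189.2]
eef_rot: [180.0, -48.3, 94.8]
wrist_force: [0.5, -0.4, -2.2]
grip_width: 0.209
grasp_force: 30.0
t 10.75 r 29.7 th 42.8 ax 0.4 barlean 43.4 Ftool [-1.9  0.5  1.2] M [-0.07 -0.6  -0.07] 0.209
```

```bash
cat > sw.py <<'E'
from h import *
import sys
where();s=bot.state();rt=R.from_euler('xyz',s["eef_rot"],degrees=True)
v=rt.inv().apply(np.array(s["eef_pos"])-C)
ax=rt.inv().apply([np.cos(np.radians(YAW)),np.sin(np.radians(YAW)),0]);
for f in map(float,sys.argv[1:]):
    Q=R.from_rotvec(-f*ax,degrees=True);print(f,(Q.apply(v)-v).round(1).tolist(),(-f*ax).round(2).tolist())
E
python3 -m creep '{"offset":[[-0.1,0,0.8],[-0.2,0,1.6],[-0.2,0,1.6]],"dr":[[0,0,0],[0,0,0],[0,0,0]],"gripper":[1,1,1]}'
python3 sw.py 2 4 6 8 10 12 14
```

```text
time_s: 11.05
eef_pos: [470.3, 32.9, 188.0]
eef_rot: [180.0, -48.3, 94.8]
wrist_force: [-0.4, 1.2, -2.1]
grip_width: 0.206
grasp_force: 30.0
t 11.05 r 28.1 th 42.9 ax 0.3 barlean 43.4 Ftool [-0.8 -0.3  2.3] M [-0.05 -0.65 -0.08] 0.206
2.0 [4.3, 0.0, 0.7] [0.0, -2.0, 0.0]
4.0 [8.5, 0.0, 1.5] [0.0, -4.0, 0.0]
6.0 [12.7, 0.0, 2.5] [0.01, -6.0, 0.0]
8.0 [16.8, 0.0, 3.6] [0.01, -8.0, 0.0]
10.0 [21.0, 0.0, 4.9] [0.01, -10.0, 0.01]
12.0 [25.0, 0.0, 6.3] [0.01, -12.0, 0.01]
14.0 [29.1, 0.0, 7.9] [0.01, -14.0, 0.01]
```

```bash
python3 -m creep '{"offset":[[4.3,0,0.7],[8.5,0,1.5],[12.7,0,2.5],[16.8,0,3.6],[21,0,4.9]],"dr":[[0,-2,0],[0,-4,0],[0,-6,0],[0,-8,0],[0,-10,0]],"gripper":[1,1,1,1,1]}'
python3 sw.py 2 4 6 8 10 12 14
```

```text
time_s: 11.55
eef_pos: [468.9, 50.9, 201.3]
eef_rot: [179.9, -38.1, 94.8]
wrist_force: [-1.0, -0.5, -3.0]
grip_width: 0.206
grasp_force: 30.0
t 11.55 r 28.7 th 31.8 ax 0.5 barlean 33.2 Ftool [-2.2 -1.   2.1] M [-0.03 -0.56 -0.09] 0.206
2.0 [4.3, 0.0, 0.7] [0.0, -2.0, -0.0]
4.0 [8.5, 0.0, 1.6] [0.01, -4.0, -0.0]
6.0 [12.7, 0.0, 2.6] [0.01, -6.0, -0.0]
8.0 [16.9, 0.0, 3.7] [0.02, -8.0, -0.0]
10.0 [21.0, 0.0, 5.0] [0.02, -10.0, -0.01]
12.0 [25.1, 0.0, 6.5] [0.02, -12.0, -0.01]
14.0 [29.2, 0.1, 8.0] [0.03, -14.0, -0.01]
```

```bash
python3 -m creep '{"offset":[[4.3,0,0.7],[8.5,0,1.6],[12.7,0,2.6],[16.9,0,3.7],[21,0,5]],"dr":[[0,-2,0],[0,-4,0],[0,-6,0],[0,-8,0],[0,-10,0]],"gripper":[1,1,1,1,1]}'
python3 - <<'E'
from h import *
s=bot.state();W=bot.grab_frame("wrist");rt=R.from_euler('xyz',s["eef_rot"],degrees=True)
print("org",[(d["position"],round(d["p"],2)) for d in bot.tip_of("wrist","bar_thin")[:2]])
print("exp",proj(W,np.array(s["eef_pos"])+rt.apply([-8.7,0,19.5]),s))
cv2.imwrite("pics/w4.png",W["img"][:,:,::-1])
im=W["img"].mean(2);print([int(v) for v in im[150:330:3,276:281].mean(1)])
E
python3 sw.py 2 4 6 8 10 12 14
```

```text
time_s: 12.05
eef_pos: [467.2, 70.5, 210.5]
eef_rot: [179.9, -28.1, 94.8]
wrist_force: [0.6, -0.5, -2.7]
grip_width: 0.206
grasp_force: 30.0
org [([277.0, 267.6], 0.88)]
exp [np.float64(278.42737264650117), np.float64(258.47555681557935)]
[153, 153, 155, 156, 156, 157, 158, 157, 155, 155, 156, 154, 138, 59, 55, 94, 93, 94, 95, 95, 94, 87, 87, 87, 82, 83, 82, 71, 69, 70, 68, 64, 165, 165, 157, 153, 83, 79, 82, 83, 80, 81, 83, 79, 80, 138, 173, 178, 188, 151, 152, 151, 150, 150, 147, 143, 141, 141, 141, 139]
t 12.15 r 29.0 th 20.0 ax 0.6 barlean 23.3 Ftool [-2.3  0.5  0.6] M [-0.04 -0.56 -0.05] 0.208
2.0 [4.3, 0.0, 0.7] [0.01, -2.0, -0.0]
4.0 [8.5, 0.0, 1.6] [0.02, -4.0, -0.01]
6.0 [12.8, 0.0, 2.7] [0.02, -6.0, -0.01]
8.0 [16.9, 0.1, 3.9] [0.03, -8.0, -0.01]
10.0 [21.1, 0.1, 5.2] [0.04, -10.0, -0.01]
12.0 [25.2, 0.1, 6.7] [0.05, -12.0, -0.02]
14.0 [29.2, 0.1, 8.3] [0.05, -14.0, -0.02]
```

```bash
python3 - <<'E'
import cv2
im=cv2.imread("pics/w4.png")[130:340,200:360];cv2.imwrite("pics/w4c.png",cv2.resize(im,None,fx=2.85,fy=2.85,interpolation=cv2.INTER_CUBIC))
E
```

```text
(no output)
```

View pics/w4c.png

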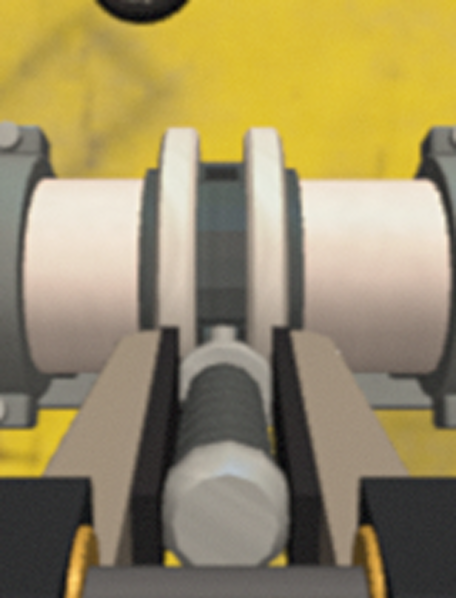

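```bash
cat > hl.py <<'E'
from h import *
s=bot.state();W=bot.grab_frame("wrist")
y=np.radians(4.7);n=np.array([-np.sin(y),np.cos(y),0])
def L(row,r=40):
    o,d=ray(W,(278,row),s);q=o-C;A=np.array([[q@n,q[2]],[d@n,d[2]]]);D=np.array([A[1]@A[1],2*A[0]@A[1],A[0]@A[0]-r*r]);h=q+min(np.roots(D).real)*d
    return np.degrees(np.arctan2(-(h@n),h[2])).round(1)
im=W["img"].mean(2)[:,275:281].mean(1)
a=int(proj(W,C+40*u(-60),s)[1])-6
print([(r,int(im[r]),L(r)) for r in range(a,a+75) ])
E
python3 hl.py
```

```text
[(180, 156, np.float64(-71.7)), (181, 156, np.float64(-71.9)), (182, 155, np.float64(-72.1)), (183, 156, np.float64(-72.2)), (184, 154, np.float64(-72.4)), (185, 155, np.float64(-72.6)), (186, 151, np.float64(-62.7)), (187, 126, np.float64(-56.7)), (188, 97, np.float64(-52.4)), (189, 78, np.float64(-48.8)), (190, 58, np.float64(-45.8)), (191, 51, np.float64(-43.0)), (192, 50, np.float64(-40.5)), (193, 58, np.float64(-38.2)), (194, 81, np.float64(-36.0)), (195, 90, np.float64(-33.9)), (196, 87, np.float64(-31.9)), (197, 91, np.float64(-30.0)), (198, 93, np.float64(-28.2)), (199, 93, np.float64(-26.4)), (200, 93, np.float64(-24.7)), (201, 93, np.float64(-23.1)), (202, 93, np.float64(-21.5)), (203, 94, np.float64(-19.9)), (204, 94, np.float64(-18.4)), (205, 95, np.float64(-16.9)), (206, 94, np.float64(-15.4)), (207, 95, np.float64(-13.9)), (208, 94, np.float64(-12.5)), (209, 95, np.float64(-11.1)), (210, 94, np.float64(-9.7)), (211, 93, np.float64(-8.3)), (212, 87, np.float64(-7.0)), (213, 86, np.float64(-5.6)), (214, 86, np.float64(-4.3)), (215, 87, np.float64(-3.0)), (216, 87, np.floa
[... 415 characters left out ...]
 81, np.float64(17.4)), (232, 71, np.float64(18.7)), (233, 68, np.float64(20.0)), (234, 69, np.float64(21.2)), (235, 69, np.float64(22.5)), (236, 69, np.float64(23.9)), (237, 68, np.float64(25.2)), (238, 69, np.float64(26.5)), (239, 68, np.float64(27.8)), (240, 70, np.float64(29.2)), (241, 71, np.float64(30.6)), (242, 55, np.float64(32.0)), (243, 48, np.float64(33.4)), (244, 72, np.float64(34.8)), (245, 124, np.float64(36.3)), (246, 157, np.float64(37.8)), (247, 162, np.float64(39.3)), (248, 160, np.float64(40.8)), (249, 160, np.float64(42.4)), (250, 165, np.float64(44.0)), (251, 170, np.float64(45.7)), (252, 165, np.float64(47.4)), (253, 155, np.float64(49.2)), (254, 153, np.float64(51.0))]
```

The crop shows the pin entering the groove at (222,330), and the far hole at (222,172) on the top edge. I'll compare rim angles with the earlier picture to see whether the ring has turned.

```bash
python3 - <<'E'
from h import *
W=bot.grab_frame("wrist")
y=np.radians(4.7);n=np.array([-np.sin(y),np.cos(y),0]);axv=np.array([np.cos(y),np.sin(y),0])
def prof(img,f,s,name):
    out=[]
    for t in range(-64,60,2):
        v=[]
        for a in(-2,-1,0,1,2):
            p=f(proj(W,C+40*u(t)+a*axv,s)); v.append(cv2.getRectSubPix(img,(1,1),(float(p[0]),float(p[1])))[0,0])
        out.append((t,int(np.mean(v))))
    print(name,out)
g=lambda p:cv2.cvtColor(cv2.imread(p),cv2.COLOR_BGR2GRAY).astype(np.float32)
prof(g("pics/w2.png"),lambda p:(p[0]/.7,p[1]/.7),{"eef_pos":[460.7,17.9,276.4],"eef_rot":[179.2,-12.1,106.4]},"w2")
prof(g("pics/w3.png"),lambda p:((p[0]-140)*2.2,(p[1]-60)*2.2),{"eef_pos":[472.645,-4.175,208.729],"eef_rot":[-179.80,-45.10,94.49]},"w3")
prof(g("pics/w4.png"),lambda p:p,bot.state(),"w4")
E
```

```text
w2 [(-64, 168), (-62, 158), (-60, 143), (-58, 127), (-56, 110), (-54, 96), (-52, 86), (-50, 76), (-48, 63), (-46, 52), (-44, 46), (-42, 45), (-40, 48), (-38, 61), (-36, 81), (-34, 90), (-32, 89), (-30, 90), (-28, 91), (-26, 91), (-24, 91), (-22, 91), (-20, 91), (-18, 92), (-16, 92), (-14, 92), (-12, 92), (-10, 91), (-8, 89), (-6, 88), (-4, 87), (-2, 87), (0, 88), (2, 88), (4, 86), (6, 80), (8, 79), (10, 79), (12, 79), (14, 79), (16, 78), (18, 71), (20, 64), (22, 63), (24, 64), (26, 64), (28, 64), (30, 63), (32, 54), (34, 51), (36, 68), (38, 88), (40, 92), (42, 91), (44, 91), (46, 90), (48, 91), (50, 91), (52, 75), (54, 57), (56, 47), (58, 45)]
w3 [(-64, 189), (-62, 193), (-60, 197), (-58, 199), (-56, 199), (-54, 199), (-52, 199), (-50, 199), (-48, 199), (-46, 199), (-44, 199), (-42, 196), (-40, 192), (-38, 187), (-36, 178), (-34, 161), (-32, 134), (-30, 107), (-28, 92), (-26, 92), (-24, 95), (-22, 99), (-20, 98), (-18, 100), (-16, 100), (-14, 100), (-12, 100), (-10, 100), (-8, 100), (-6, 101), (-4, 101), (-2, 101), (0, 100), (2, 101), (4, 99), (6, 89), (8, 85), (10, 87), (12, 86), (1
[... 193 characters left out ...]
 69), (54, 62), (56, 64), (58, 59)]
w4 [(-64, 179), (-62, 173), (-60, 166), (-58, 155), (-56, 134), (-54, 111), (-52, 94), (-50, 78), (-48, 67), (-46, 57), (-44, 52), (-42, 51), (-40, 53), (-38, 63), (-36, 79), (-34, 93), (-32, 95), (-30, 94), (-28, 94), (-26, 94), (-24, 94), (-22, 95), (-20, 95), (-18, 95), (-16, 95), (-14, 95), (-12, 95), (-10, 95), (-8, 92), (-6, 87), (-4, 88), (-2, 88), (0, 87), (2, 88), (4, 86), (6, 84), (8, 84), (10, 84), (12, 84), (14, 83), (16, 84), (18, 74), (20, 69), (22, 70), (24, 70), (26, 70), (28, 70), (30, 69), (32, 58), (34, 61), (36, 120), (38, 162), (40, 165), (42, 164), (44, 168), (46, 173), (48, 163), (50, 155), (52, 154), (54, 155), (56, 151), (58, 123)]
```

The ring hasn't turned: the rim profile is identical in both pictures. The bar has only pivoted in the pads and backed out of the hole a little. I'll swing back, seat the pin on the hole's floor, then swing again.

```bash
python3 sw.py -4 -8 -12 -16 -18
```

```text
t 12.25 r 28.6 th 21.4 ax 0.4 barlean 23.4 Ftool [-1.9  0.6  1.7] M [-0.14 -0.54 -0.01] 0.211
-4.0 [-8.6, -0.0, -1.0] [-0.01, 4.0, 0.0]
-8.0 [-17.2, -0.0, -1.4] [-0.02, 8.0, 0.01]
-12.0 [-25.9, -0.1, -1.2] [-0.03, 12.0, 0.01]
-16.0 [-34.5, -0.1, -0.3] [-0.05, 16.0, 0.01]
-18.0 [-38.8, -0.1, 0.3] [-0.05, 18.0, 0.01]
```

```bash
python3 -m creep '{"offset":[[-8.6,0,-1],[-17.2,0,-1.4],[-25.9,0,-1.2],[-34.5,0,-0.3],[-38.8,0,0.3],[-38.8,0,0.3]],"dr":[[0,4,0],[0,8,0],[0,12,0],[0,16,0],[0,18,0],[0,18,0]],"gripper":[1,1,1,1,1,1]}'
cat > coll.py <<'E'
from h import *
# bar pose in tool xz plane: tip assumed unknown; report collar & pin silhouettes
s=bot.state();W=bot.grab_frame("wrist");rt=R.from_euler('xyz',s["eef_rot"],degrees=True);P=np.array(s["eef_pos"])
d=bot.tip_of("wrist","bar_thin")[:1]
for q in d:
    o,dd=ray(W,q["position"],s);o=rt.inv().apply(o-P);dd=rt.inv().apply(dd)
    # collar lies ~38.5 from grasp pt (x=-6,z=-19): solve in xz plane
    t=np.linspace(100,400,3001);p=o[:,None]+dd[:,None]*t
    e=abs(np.hypot(p[0]+6,p[2]+19)-38.5);i=[k for k in range(1,3000) if e[k]<e[k-1] and e[k]<=e[k+1]]
    k=max(i,key=lambda k:p[2,k]);x,z=p[0,k],p[2,k];dl=np.degrees(np.arctan2(-(x+6),z+19))
    m=rt.as_matrix()[:,2];tl=np.degrees(np.arctan2(m[1],-m[2]))
    g=P+rt.apply([-6,0,-19]);tip=P+rt.apply([-6-113.4*np.sin(np.radians(dl)),0,-19+113.4*np.cos(np.radians(dl))])
    def pol(v):
        v=v-C;y=np.radians(YAW);nn=v@[-np.sin(y),np.cos(y),0];return "r %.1f th %.1f"%(np.hypot(nn,v[2]),np.degrees(np.arctan2(-nn,v[2])))
    print("collar px",np.round(q["position"],1),round(q["p"],2),"delta %.1f barlean %.1f"%(dl,tl-dl),"grasp",pol(g),"tip",pol(tip))
E
python3 coll.py; python3 -c "from h import *; where()"
```

```text
time_s: 12.85
eef_pos: [470.0, 35.2, 189.8]
eef_rot: [-179.8, -46.4, 94.5]
wrist_force: [0.7, 0.2, -0.8]
grip_width: 0.206
grasp_force: 30.0
collar px [281.9 256.6] 0.94 delta 1.7 barlean 44.6 grasp r 141.8 th 42.2 tip r 28.9 th 32.4
t 12.95 r 28.4 th 41.2 ax 0.3 barlean 41.4 Ftool [-1.3 -0.2  1.9] M [ 0.02 -0.51 -0.06] 0.207
```

```bash
python3 -m creep '{"offset":[[0,0,0.7],[0,0,1.4],[-0.1,0,2],[-0.1,0,2.6]],"dr":[[0,0,0],[0,0,0],[0,0,0],[0,0,0]],"gripper":[1,1,1,1]}'
python3 -c "from h import *; where()"
```

```text
time_s: 13.35
eef_pos: [470.6, 37.8, 189.8]
eef_rot: [179.8, -46.2, 94.9]
wrist_force: [0.9, -7.7, 6.4]
grip_width: 0.21
grasp_force: 30.0
t 13.35 r 26.4 th 40.0 ax 1.1 barlean 41.4 Ftool [ -0.8   0.2 -10. ] M [ 0.08 -0.39 -0.06] 0.21
```

```bash
python3 -m creep '{"offset":[[0,0,0.7],[0,0,1.4],[-0.1,0,2]],"dr":[[0,0,0],[0,0,0],[0,0,0]],"gripper":[1,1,1]}'
python3 -c "from h import *; where()"; python3 coll.py
```

```text
time_s: 13.65
eef_pos: [471.5, 38.2, 189.2]
eef_rot: [179.7, -46.2, 95.0]
wrist_force: [-1.0, -16.8, 17.6]
grip_width: 0.206
grasp_force: 30.0
t 13.65 r 25.8 th 40.4 ax 2.2 barlean 41.3 Ftool [  1.2  -2.4 -24.2] M [ 0.53 -0.12  0.01] 0.206
collar px [276.5 259.1] 0.82 delta 4.4 barlean 41.8 grasp r 139.5 th 41.4 tip r 26.1 th 39.7
```

```bash
python3 -m creep '{"offset":[[0,0,-1],[0,0,-1.9],[0,0,-1.9]],"dr":[[0,0,0],[0,0,0],[0,0,0]],"gripper":[1,1,1]}'
python3 sw.py 2 4 6 8 10 12 14
```

```text
time_s: 14.05
eef_pos: [470.6, 37.5, 189.5]
eef_rot: [179.8, -46.3, 94.9]
wrist_force: [0.6, -6.7, 5.8]
grip_width: 0.208
grasp_force: 30.0
t 14.05 r 26.4 th 40.8 ax 1.1 barlean 41.4 Ftool [-0.4  0.  -8.8] M [-0.02 -0.37 -0.08] 0.208
2.0 [4.2, 0.0, 0.7] [0.0, -2.0, -0.0]
4.0 [8.4, 0.0, 1.5] [0.01, -4.0, -0.0]
6.0 [12.5, 0.0, 2.5] [0.01, -6.0, -0.01]
8.0 [16.6, 0.0, 3.6] [0.01, -8.0, -0.01]
10.0 [20.7, 0.0, 4.9] [0.02, -10.0, -0.01]
12.0 [24.7, 0.0, 6.3] [0.02, -12.0, -0.01]
14.0 [28.7, 0.0, 7.8] [0.03, -14.0, -0.01]
```

```bash
python3 -m creep '{"offset":[[4.2,0,0.7],[8.4,0,1.5],[12.5,0,2.5],[16.6,0,3.6],[20.7,0,4.9],[24.7,0,6.3]],"dr":[[0,-2,0],[0,-4,0],[0,-6,0],[0,-8,0],[0,-10,0],[0,-12,0]],"gripper":[1,1,1,1,1,1]}'
python3 coll.py; python3 sw.py 2 4 6 8 10 12 14 ; python3 hl.py | tr ')' '\n' | sed -n '1,200p' | grep -o "([0-9]*, [0-9]*, np.float64(-\?[0-9.]*" | sed 's/np.float64(//' | awk -F, '{printf "%s/%s ",$3,$2}'
```

```text
time_s: 14.65
eef_pos: [468.1, 59.7, 202.6]
eef_rot: [179.9, -34.2, 94.8]
wrist_force: [0.5, -0.3, -0.7]
grip_width: 0.206
grasp_force: 30.0
collar px [280.9 262.4] 0.83 delta 8.0 barlean 26.1 grasp r 139.4 th 29.4 tip r 26.9 th 42.9
t 14.75 r 25.7 th 26.3 ax 0.2 barlean 29.4 Ftool [-0.4 -0.  -0. ] M [-0.07 -0.53 -0.05] 0.209
2.0 [4.2, 0.0, 0.7] [0.01, -2.0, 0.0]
4.0 [8.3, 0.0, 1.6] [0.01, -4.0, 0.0]
6.0 [12.4, 0.0, 2.6] [0.02, -6.0, 0.0]
8.0 [16.5, 0.0, 3.7] [0.02, -8.0, 0.0]
10.0 [20.5, 0.1, 5.0] [0.03, -10.0, 0.0]
12.0 [24.5, 0.1, 6.5] [0.03, -12.0, 0.0]
14.0 [28.4, 0.1, 8.0] [0.04, -14.0, 0.0]
 -65.4/ 162  -65.6/ 161  -65.8/ 161  -66.0/ 160  -66.2/ 160  -66.4/ 159  -66.6/ 162  -57.5/ 159  -51.1/ 132  -46.8/ 89  -43.2/ 59  -40.1/ 53  -37.4/ 66  -34.9/ 91  -32.5/ 95  -30.3/ 94  -28.3/ 94  -26.3/ 94  -24.4/ 94  -22.6/ 94  -20.8/ 95  -19.1/ 97  -17.5/ 98  -15.9/ 98  -14.3/ 97  -12.8/ 97  -11.3/ 97  -9.8/ 98  -8.4/ 95  -7.0/ 92  -5.6/ 90  -4.2/ 90  -2.8/ 91  -1.5/ 90  -0.1/ 90  1.2/ 91  2.5/ 90  3.8/ 90  5.1/ 85  6.3/ 83  7.6/ 83  8.9/ 83  10.1/ 83  11.4/ 83  12.6/ 83  13.9/ 83  15.1/ 83  16.4/ 82  17.6/ 80  18.9/ 75  20.1/ 75  21.4/ 75  22.6/ 75  23.9/ 76  25.2/ 75  26.4/ 76  27.7/ 75  29.0/ 76  30.3/ 76  31.6/ 59  32.9/ 52  34.2/ 64  35.6/ 115  37.0/ 165  38.3/ 172  39.7/ 170  41.2/ 170  42.6/ 172  44.1/ 176  45.6/ 177  47.1/ 165  48.7/ 147  50.3/ 143  52.0/ 145  53.7/ 146
```

```bash
python3 -m creep '{"offset":[[4.2,0,1.2],[8.3,0,2.4],[12.4,0,3.6],[16.5,0,4.7]],"dr":[[0,-2,0],[0,-4,0],[0,-6,0],[0,-8,0]],"gripper":[1,1,1,1]}'
python3 coll.py; python3 sw.py 2 4 6 8 10 12 14 ; python3 hl.py | tr ')' '\n' | grep -o "([0-9]*, [0-9]*, np.float64(-\?[0-9.]*" | sed 's/np.float64(//' | awk -F, '{printf "%s/%s ",$3,$2}'
```

```text
time_s: 15.2
eef_pos: [466.5, 75.3, 207.2]
eef_rot: [-180.0, -26.3, 94.7]
wrist_force: [-0.6, -1.2, -4.3]
grip_width: 0.207
grasp_force: 30.0
collar px [279.1 266.3] 0.75 delta 12.1 barlean 14.0 grasp r 137.8 th 21.6 tip r 29.4 th 52.0
t 15.3 r 24.4 th 19.0 ax -0.0 barlean 21.4 Ftool [-1.4 -0.2 -0.7] M [-0.16 -0.52 -0.05] 0.211
2.0 [4.1, 0.0, 0.7] [0.0, -2.0, 0.0]
4.0 [8.2, 0.0, 1.6] [0.01, -4.0, 0.0]
6.0 [12.3, 0.0, 2.5] [0.01, -6.0, 0.01]
8.0 [16.3, 0.0, 3.7] [0.02, -8.0, 0.01]
10.0 [20.3, 0.0, 4.9] [0.02, -10.0, 0.01]
12.0 [24.2, 0.1, 6.4] [0.02, -12.0, 0.01]
14.0 [28.1, 0.1, 7.9] [0.03, -14.0, 0.01]
 -73.6/ 154  -73.8/ 153  -73.9/ 152  -74.1/ 152  -74.3/ 154  -74.5/ 154  -63.4/ 150  -57.8/ 123  -53.7/ 95  -50.3/ 84  -47.3/ 60  -44.7/ 50  -42.2/ 51  -39.9/ 47  -37.8/ 61  -35.7/ 88  -33.8/ 91  -31.9/ 84  -30.1/ 90  -28.4/ 92  -26.7/ 91  -25.1/ 92  -23.5/ 92  -22.0/ 92  -20.4/ 92  -19.0/ 93  -17.5/ 93  -16.1/ 93  -14.7/ 93  -13.3/ 93  -11.9/ 92  -10.6/ 94  -9.2/ 92  -7.9/ 89  -6.6/ 87  -5.3/ 85  -4.0/ 85  -2.7/ 86  -1.5/ 85  -0.2/ 86  1.1/ 85  2.3/ 86  3.6/ 86  4.8/ 84  6.0/ 82  7.3/ 82  8.5/ 82  9.8/ 82  11.0/ 82  12.3/ 82  13.5/ 83  14.7/ 82  16.0/ 82  17.3/ 80  18.5/ 69  19.8/ 67  21.1/ 66  22.4/ 67  23.7/ 66  25.0/ 67  26.3/ 66  27.6/ 66  29.0/ 67  30.4/ 64  31.8/ 54  33.2/ 60  34.6/ 102  36.1/ 144  37.6/ 154  39.1/ 154  40.7/ 159  42.3/ 165  43.9/ 166  45.6/ 157  47.4/ 153
```

```bash
cat > st.sh <<'E'
python3 coll.py; python3 sw.py $@
python3 hl.py | tr ')' '\n' | grep -o "([0-9]*, [0-9]*, np.float64(-\?[0-9.]*" | sed 's/np.float64(//' | awk -F, '$3>-62{printf "%d/%s ",$3,$2}'
E
python3 -m creep '{"offset":[[4.1,0,1.2],[8.2,0,2.2],[12.3,0,3.3]],"dr":[[0,-2,0],[0,-4,0],[0,-6,0]],"gripper":[1,1,1]}'
bash st.sh 2 4 6 8 10 12
```

```text
time_s: 15.65
eef_pos: [465.4, 87.3, 209.5]
eef_rot: [-179.9, -20.3, 94.7]
wrist_force: [0.3, -2.1, -4.7]
grip_width: 0.211
grasp_force: 30.0
collar px [280.  268.5] 0.78 delta 14.4 barlean 5.8 grasp r 136.9 th 15.8 tip r 31.9 th 53.6
t 15.75 r 23.3 th 13.4 ax -0.3 barlean 15.4 Ftool [-3.  -0.   2.3] M [-0.12 -0.71 -0.01] 0.207
2.0 [4.1, 0.0, 0.7] [0.0, -2.0, 0.0]
4.0 [8.1, 0.0, 1.5] [0.01, -4.0, 0.01]
6.0 [12.2, 0.0, 2.5] [0.01, -6.0, 0.01]
8.0 [16.2, 0.0, 3.6] [0.01, -8.0, 0.01]
10.0 [20.1, 0.0, 4.9] [0.02, -10.0, 0.02]
12.0 [24.0, 0.1, 6.3] [0.02, -12.0, 0.02]
-59/ 87 -55/ 86 -52/ 86 -50/ 70 -47/ 52 -45/ 48 -43/ 46 -41/ 45 -39/ 51 -37/ 71 -35/ 86 -34/ 83 -32/ 89 -30/ 91 -29/ 90 -27/ 90 -26/ 89 -24/ 90 -23/ 90 -21/ 90 -20/ 89 -19/ 90 -17/ 90 -16/ 90 -15/ 90 -13/ 89 -12/ 90 -11/ 89 -9/ 90 -8/ 88 -7/ 85 -6/ 85 -4/ 84 -3/ 84 -2/ 85 -1/ 84 0/ 85 1/ 85 2/ 85 3/ 83 5/ 79 6/ 77 7/ 78 8/ 79 10/ 78 11/ 78 12/ 78 13/ 78 15/ 78 16/ 77 17/ 70 18/ 64 20/ 63 21/ 64 22/ 64 24/ 63 25/ 63 27/ 65 28/ 63 30/ 61 31/ 59 33/ 91 34/ 131 36/ 143 37/ 146 39/ 156 41/ 168 43/ 164
```

```bash
python3 -m creep '{"offset":[[4.1,0,1.2],[8.1,0,2],[12.2,0,3]],"dr":[[0,-2,0],[0,-4,0],[0,-6,0]],"gripper":[1,1,1]}'
bash st.sh 2 4 6 8 10 12
```

```text
time_s: 16.1
eef_pos: [464.5, 99.7, 211.1]
eef_rot: [-179.9, -14.3, 94.7]
wrist_force: [1.8, -3.6, -3.9]
grip_width: 0.206
grasp_force: 30.0
collar px [277.3 268.7] 0.81 delta 14.7 barlean -0.5 grasp r 136.4 th 9.7 tip r 31.8 th 48.5
t 16.2 r 22.9 th 7.1 ax -0.3 barlean 9.5 Ftool [-3.6  0.1  3.3] M [-0.18 -0.67 -0.03] 0.207
2.0 [4.1, 0.0, 0.7] [0.0, -2.0, 0.0]
4.0 [8.1, 0.0, 1.5] [0.01, -4.0, 0.01]
6.0 [12.1, 0.0, 2.5] [0.01, -6.0, 0.01]
8.0 [16.1, 0.0, 3.6] [0.01, -8.0, 0.01]
10.0 [20.0, 0.0, 4.9] [0.02, -10.0, 0.01]
12.0 [23.9, 0.1, 6.3] [0.02, -12.0, 0.02]
-59/ 88 -56/ 84 -54/ 58 -51/ 48 -49/ 49 -47/ 47 -45/ 46 -43/ 52 -42/ 71 -40/ 85 -38/ 83 -37/ 86 -35/ 90 -34/ 89 -32/ 88 -31/ 88 -29/ 89 -28/ 87 -26/ 89 -25/ 88 -24/ 89 -22/ 90 -21/ 90 -20/ 88 -18/ 89 -17/ 89 -16/ 89 -14/ 89 -13/ 88 -12/ 86 -11/ 85 -9/ 85 -8/ 86 -7/ 86 -6/ 85 -4/ 85 -3/ 86 -2/ 85 -1/ 85 0/ 82 1/ 80 2/ 78 3/ 79 5/ 79 6/ 79 7/ 79 8/ 79 10/ 78 11/ 78 12/ 74 14/ 68 15/ 65 16/ 66 18/ 65 19/ 66 20/ 65 22/ 65 23/ 66 25/ 63 26/ 62 28/ 87 29/ 125 31/ 135 33/ 145 34/ 161 36/ 170 38/ 168 40/ 168
```

The ring is turning now: the rim marks have moved about 5°. Continuing.

```bash
python3 -m creep '{"offset":[[4.1,0,0.7],[8.1,0,1.5],[12.1,0,2.5],[16.1,0,3.6],[20,0,4.9]],"dr":[[0,-2,0],[0,-4,0],[0,-6,0],[0,-8,0],[0,-10,0]],"gripper":[1,1,1,1,1]}'
bash st.sh 2 4 6 8 10 12
```

```text
time_s: 16.75
eef_pos: [462.6, 120.3, 211.3]
eef_rot: [-179.9, -4.3, 94.7]
wrist_force: [0.3, -2.3, -5.9]
grip_width: 0.207
grasp_force: 30.0
collar px [280.3 270.4] 0.62 delta 16.5 barlean -12.2 grasp r 136.3 th -0.3 tip r 34.4 th 42.4
t 16.85 r 22.7 th -2.8 ax -0.4 barlean -0.5 Ftool [-2.6  0.1  4.6] M [-0.11 -0.52  0.  ] 0.206
2.0 [4.1, 0.0, 0.7] [0.0, -2.0, 0.0]
4.0 [8.1, 0.0, 1.5] [0.01, -4.0, 0.01]
6.0 [12.1, 0.0, 2.5] [0.01, -6.0, 0.01]
8.0 [16.1, 0.0, 3.6] [0.01, -8.0, 0.02]
10.0 [20.0, 0.0, 4.9] [0.02, -10.0, 0.02]
12.0 [23.9, 0.1, 6.3] [0.02, -12.0, 0.02]
-61/ 57 -59/ 55 -57/ 54 -55/ 52 -53/ 56 -52/ 72 -50/ 85 -48/ 86 -47/ 81 -45/ 85 -43/ 86 -42/ 86 -40/ 86 -39/ 86 -38/ 85 -36/ 86 -35/ 88 -33/ 88 -32/ 89 -31/ 89 -29/ 89 -28/ 89 -27/ 89 -26/ 89 -24/ 89 -23/ 89 -22/ 87 -21/ 86 -19/ 86 -18/ 86 -17/ 87 -16/ 87 -14/ 87 -13/ 86 -12/ 86 -11/ 86 -9/ 84 -8/ 82 -7/ 81 -6/ 83 -4/ 82 -3/ 82 -2/ 82 -1/ 82 0/ 82 1/ 82 2/ 80 4/ 72 5/ 70 6/ 71 8/ 71 9/ 71 10/ 71 12/ 70 13/ 70 15/ 70 16/ 69 18/ 79 19/ 110 21/ 120 23/ 128 24/ 149 26/ 172 28/ 174 30/ 173 32/ 173 34/ 172 36/ 148 39/ 88
```

```bash
python3 -m creep '{"offset":[[4.1,0,1],[8.1,0,2],[12.1,0,3.2],[16.1,0,4.5],[20,0,5.9]],"dr":[[0,-2,0],[0,-4,0],[0,-6,0],[0,-8,0],[0,-10,0]],"gripper":[1,1,1,1,1]}'
bash st.sh 2 4 6 8 10 12
```

```text
time_s: 17.4
eef_pos: [461.2, 140.6, 207.5]
eef_rot: [-179.9, 5.7, 94.7]
wrist_force: [0.6, -2.3, -3.6]
grip_width: 0.211
grasp_force: 30.0
collar px [278.4 272.1] 0.95 delta 18.2 barlean -23.9 grasp r 135.7 th -10.4 tip r 36.7 th 35.9
t 17.5 r 22.0 th -13.5 ax -0.0 barlean -10.4 Ftool [-2.   1.1  1.8] M [-0.13 -0.4   0.02] 0.211
2.0 [4.0, 0.0, 0.7] [0.0, -2.0, 0.0]
4.0 [8.1, 0.0, 1.5] [0.01, -4.0, 0.0]
6.0 [12.0, 0.0, 2.5] [0.01, -6.0, 0.01]
8.0 [16.0, 0.0, 3.6] [0.01, -8.0, 0.01]
10.0 [19.9, 0.0, 4.9] [0.02, -10.0, 0.01]
12.0 [23.7, 0.0, 6.3] [0.02, -12.0, 0.01]
-60/ 73 -59/ 83 -57/ 86 -56/ 85 -54/ 85 -52/ 86 -51/ 85 -50/ 86 -48/ 85 -47/ 85 -45/ 87 -44/ 88 -43/ 89 -41/ 89 -40/ 89 -39/ 89 -37/ 88 -36/ 90 -35/ 89 -34/ 89 -32/ 89 -31/ 89 -30/ 89 -29/ 89 -27/ 89 -26/ 89 -25/ 89 -24/ 89 -22/ 89 -21/ 89 -20/ 89 -19/ 87 -18/ 85 -16/ 85 -15/ 86 -14/ 85 -13/ 85 -11/ 85 -10/ 85 -9/ 86 -7/ 85 -6/ 84 -5/ 78 -3/ 75 -2/ 77 -1/ 76 0/ 76 1/ 77 3/ 76 4/ 77 6/ 76 7/ 74 9/ 82 10/ 102 12/ 110 14/ 129 15/ 165 17/ 178 19/ 177 21/ 178 23/ 179 25/ 171 28/ 120 30/ 64 33/ 53 36/ 64 40/ 56 45/ 58 54/ 65
```

```bash
python3 -m creep '{"offset":[[4,0,0.9],[8.1,0,1.8],[12,0,3],[16,0,4.2]],"dr":[[0,-2,0],[0,-4,0],[0,-6,0],[0,-8,0]],"gripper":[1,1,1,1]}'
bash st.sh 1 2 3 4 5 6 8
```

```text
time_s: 17.95
eef_pos: [460.1, 156.1, 202.0]
eef_rot: [-180.0, 13.7, 94.7]
wrist_force: [1.1, -4.5, -4.0]
grip_width: 0.206
grasp_force: 30.0
collar px [277.3 270.1] 0.61 delta 16.2 barlean -29.8 grasp r 135.2 th -18.4 tip r 33.0 th 24.7
t 18.05 r 21.5 th -22.2 ax 0.1 barlean -18.4 Ftool [-1.5 -0.2  1.2] M [-0.06 -0.17  0.09] 0.208
1.0 [2.0, 0.0, 0.3] [0.0, -1.0, 0.0]
2.0 [4.0, 0.0, 0.7] [0.0, -2.0, 0.0]
3.0 [6.0, 0.0, 1.1] [0.0, -3.0, 0.0]
4.0 [8.0, 0.0, 1.6] [0.01, -4.0, 0.0]
5.0 [10.0, 0.0, 2.0] [0.01, -5.0, 0.0]
6.0 [12.0, 0.0, 2.5] [0.01, -6.0, 0.0]
8.0 [15.9, 0.0, 3.7] [0.01, -8.0, 0.01]
-61/ 87 -59/ 86 -58/ 87 -57/ 86 -55/ 87 -54/ 86 -52/ 87 -51/ 88 -50/ 90 -48/ 90 -47/ 89 -46/ 90 -45/ 89 -43/ 90 -42/ 89 -41/ 91 -40/ 90 -38/ 90 -37/ 91 -36/ 91 -35/ 92 -33/ 91 -32/ 90 -31/ 91 -30/ 90 -28/ 91 -27/ 91 -26/ 90 -25/ 88 -24/ 86 -22/ 87 -21/ 87 -20/ 87 -19/ 87 -17/ 88 -16/ 87 -15/ 87 -13/ 86 -12/ 82 -11/ 81 -9/ 82 -8/ 81 -7/ 80 -5/ 82 -4/ 81 -2/ 81 -1/ 81 0/ 80 2/ 82 3/ 95 5/ 103 7/ 134 8/ 178 10/ 184 12/ 182 14/ 182 16/ 183 19/ 164 21/ 95 24/ 49 27/ 56 30/ 54 35/ 53 41/ 58 50/ 56 49/ 51 49/ 56 49/ 58 49/ 51
```

```bash
python3 -m creep '{"offset":[[2,0,0.4],[4,0,0.8],[6,0,1.2]],"dr":[[0,-1,0],[0,-2,0],[0,-3,0]],"gripper":[1,1,1]}'
bash st.sh 1 2 3 4 5 6 | cut -c1-420
```

```text
time_s: 18.4
eef_pos: [459.2, 161.4, 198.8]
eef_rot: [-179.9, 16.8, 94.7]
wrist_force: [1.0, -6.6, -5.7]
grip_width: 0.209
grasp_force: 30.0
collar px [277.5 273.6] 0.81 delta 19.7 barlean -36.4 grasp r 134.5 th -21.4 tip r 38.7 th 28.3
t 18.5 r 20.8 th -23.9 ax -0.4 barlean -21.5 Ftool [-4.  -0.1  6. ] M [-0.16 -0.49 -0.  ] 0.207
1.0 [2.0, 0.0, 0.3] [0.0, -1.0, 0.0]
2.0 [4.0, 0.0, 0.7] [0.0, -2.0, 0.0]
3.0 [6.0, 0.0, 1.1] [0.0, -3.0, 0.0]
4.0 [8.0, 0.0, 1.5] [0.01, -4.0, 0.0]
5.0 [10.0, 0.0, 2.0] [0.01, -5.0, 0.0]
6.0 [11.9, 0.0, 2.5] [0.01, -6.0, 0.01]
-60/ 87 -59/ 87 -58/ 88 -56/ 86 -55/ 87 -54/ 87 -52/ 87 -51/ 89 -50/ 90 -48/ 91 -47/ 91 -46/ 91 -45/ 91 -43/ 91 -42/ 90 -41/ 91 -40/ 91 -38/ 90 -37/ 91 -36/ 90 -35/ 91 -34/ 91 -32/ 91 -31/ 92 -30/ 91 -29/ 91 -27/ 91 -26/ 89 -25/ 87 -24/ 86 -22/ 86 -21/ 86 -20/ 86 -19/ 87 -17/ 87 -16/ 87 -15/ 87 -13/ 86 -12/ 83 -11/ 81 -9/ 81 -8/ 81 -6/ 82 -5/ 82 -3/ 81 -2/ 81 0/ 80 1/ 79 2/ 88 4/ 105 6/ 145 8/ 181 10/ 186 12/ 184 14/
```

```bash
python3 -m creep '{"offset":[[2,0,0.4],[4,0,0.8],[4,0,0.8]],"dr":[[0,-1,0],[0,-2,0],[0,-2,0]],"gripper":[1,1,1]}'
bash st.sh 1 2 3 4 5 6 | cut -c1-420
```

```text
time_s: 18.85
eef_pos: [458.6, 165.4, 196.4]
eef_rot: [-179.9, 18.8, 94.8]
wrist_force: [1.3, -6.7, -6.5]
grip_width: 0.208
grasp_force: 30.0
collar px [280.5 275.4] 0.59 delta 21.5 barlean -40.2 grasp r 134.1 th -23.7 tip r 41.2 th 28.2
t 18.95 r 20.5 th -25.5 ax -0.6 barlean -23.5 Ftool [-4.5  0.6  8.4] M [-0.18 -0.43  0.03] 0.204
1.0 [2.0, 0.0, 0.3] [0.0, -1.0, 0.0]
2.0 [4.0, 0.0, 0.7] [0.0, -2.0, 0.0]
3.0 [6.0, 0.0, 1.1] [0.0, -3.0, 0.0]
4.0 [8.0, 0.0, 1.5] [0.01, -4.0, 0.0]
5.0 [9.9, 0.0, 2.0] [0.01, -5.0, 0.01]
6.0 [11.9, 0.0, 2.4] [0.01, -6.0, 0.01]
-61/ 88 -59/ 89 -58/ 88 -57/ 88 -55/ 88 -54/ 88 -53/ 88 -51/ 90 -50/ 91 -49/ 91 -48/ 91 -46/ 92 -45/ 92 -44/ 92 -43/ 91 -41/ 92 -40/ 92 -39/ 91 -38/ 92 -37/ 92 -35/ 91 -34/ 91 -33/ 92 -32/ 91 -30/ 91 -29/ 92 -28/ 91 -27/ 91 -26/ 90 -24/ 88 -23/ 87 -22/ 87 -20/ 88 -19/ 87 -18/ 87 -17/ 87 -15/ 87 -14/ 86 -12/ 84 -11/ 81 -10/ 81 -8/ 81 -7/ 82 -5/ 82 -4/ 81 -2/ 81 0/ 80 0/ 80 2/ 85 4/ 111 6/ 159 8/ 185 10/ 187 12/ 187 14
```

```bash
python3 -m creep '{"offset":[[1,0,1],[3,0,2],[5,0,3],[5,0,3]],"dr":[[0,-0.5,0],[0,-1.5,0],[0,-2.5,0],[0,-2.5,0]],"gripper":[1,1,1,1]}'
bash st.sh 1 2 | cut -c1-420
python3 - <<'E'
from h import *
T=bot.grab_frame("top")
y=np.radians(4.7);axv=np.array([np.cos(y),np.sin(y),0]);g=cv2.cvtColor(T["img"],cv2.COLOR_RGB2GRAY).astype(np.float32);o=cv2.cvtColor(cv2.imread("pics/top0.png"),cv2.COLOR_BGR2GRAY).astype(np.float32)
for nm,im in(("before",o),("now",g)):
    print(nm,[(t,int(np.mean([cv2.getRectSubPix(im,(1,1),tuple(map(float,proj(T,C+40*u(t)+a*axv))))[0,0] for a in(-2,0,2)]))) for t in range(-60,75,5)])
E
```

```text
time_s: 19.4
eef_pos: [459.0, 170.3, 192.6]
eef_rot: [180.0, 21.2, 94.8]
wrist_force: [-0.2, -2.2, -1.1]
grip_width: 0.208
grasp_force: 30.0
collar px [279.  275.3] 0.65 delta 21.4 barlean -42.5 grasp r 133.1 th -26.6 tip r 39.4 th 25.8
t 19.5 r 19.6 th -31.0 ax 0.4 barlean -25.9 Ftool [-2.  -0.   1.4] M [-0.02 -0.25  0.02] 0.206
1.0 [2.0, 0.0, 0.3] [0.0, -1.0, -0.0]
2.0 [4.0, 0.0, 0.7] [0.0, -2.0, -0.0]
-61/ 89 -60/ 89 -58/ 89 -57/ 89 -56/ 89 -54/ 89 -53/ 89 -52/ 89 -51/ 90 -49/ 92 -48/ 92 -47/ 93 -46/ 92 -44/ 92 -43/ 93 -42/ 92 -41/ 92 -40/ 91 -38/ 92 -37/ 93 -36/ 92 -35/ 92 -33/ 93 -32/ 92 -31/ 92 -30/ 92 -29/ 92 -27/ 93 -26/ 91 -25/ 88 -23/ 87 -22/ 86 -21/ 88 -20/ 87 -18/ 87 -17/ 86 -16/ 87 -14/ 87 -13/ 86 -11/ 82 -10/ 82 -8/ 81 -7/ 81 -5/ 82 -4/ 82 -2/ 82 0/ 81 1/ 82 2/ 115 4/ 171 6/ 190 9/ 190 11/ 189 13/ 191 1
before [(-60, 117), (-55, 91), (-50, 72), (-45, 61), (-40, 62), (-35, 81), (-30, 92), (-25, 92), (-20, 92), (-15, 93), (-10, 93), (-5, 89), (0, 87), (5, 84), (10, 80), (15, 79), (20, 71), (25, 67), (30, 65), (35, 71), (40, 88), (45, 93), (50, 85), (55, 68), (60, 52), (65, 49), (70, 48)]
now [(-60, 104), (-55, 96), (-50, 93), (-45, 93), (-40, 93), (-35, 94), (-30, 96), (-25, 96), (-20, 97), (-15, 97), (-10, 97), (-5, 98), (0, 94), (5, 96), (10, 95), (15, 93), (20, 90), (25, 79), (30, 68), (35, 65), (40, 60), (45, 55), (50, 55), (55, 52), (60, 51), (65, 50), (70, 50)]
```

```bash
cat > ck.py <<'E'
from h import *
from scipy.optimize import brentq
s=bot.state();W=bot.grab_frame("wrist")
cv2.imwrite("pics/ck%.1f.png"%s["time_s"],W["img"][:,:,::-1])
y=np.radians(4.7);n=np.array([-np.sin(y),np.cos(y),0]);axv=np.array([np.cos(y),np.sin(y),0])
im=cv2.cvtColor(W["img"],cv2.COLOR_RGB2HSV)[:,:,1].astype(float)  # saturation: yellow high, white low
def edges(xa,rad):
    # predicted silhouettes rows at axial xa
    th=np.arange(-180,180,.5);P=[proj(W,C+xa*axv+rad*u(t),s) for t in th];r=np.array([p[1] for p in P]);c=np.mean([p[0] for p in P])
    return c,r.min(),r.max()
for xa,rad in((-35,34),(35,34),(-11,52),(11,52)):
    c,a,b=edges(xa,rad);c=int(round(c))
    print(xa,rad,"col",c,"pred rows %.1f %.1f"%(a,b),"top prof",[(r,int(im[r,c])) for r in range(int(a)-6,int(a)+8)],"bot",[(r,int(im[r,c])) for r in range(int(b)-6,min(419,int(b)+8))])
E
python3 ck.py
```

```text
-35 34 col 242 pred rows 192.1 262.0 top prof [(186, 19), (187, 17), (188, 17), (189, 19), (190, 19), (191, 17), (192, 19), (193, 17), (194, 23), (195, 40), (196, 50), (197, 46), (198, 47), (199, 48)] bot [(256, 57), (257, 60), (258, 56), (259, 60), (260, 61), (261, 58), (262, 57), (263, 61), (264, 58), (265, 59), (266, 57), (267, 57), (268, 58), (269, 58)]
35 34 col 314 pred rows 192.1 262.0 top prof [(186, 20), (187, 20), (188, 20), (189, 20), (190, 17), (191, 16), (192, 18), (193, 18), (194, 25), (195, 43), (196, 47), (197, 46), (198, 48), (199, 48)] bot [(255, 60), (256, 58), (257, 60), (258, 63), (259, 61), (260, 55), (261, 58), (262, 58), (263, 57), (264, 60), (265, 60), (266, 61), (267, 58), (268, 59)]
-11 52 col 267 pred rows 173.4 281.2 top prof [(167, 19), (168, 18), (169, 20), (170, 16), (171, 20), (172, 19), (173, 20), (174, 17), (175, 22), (176, 24), (177, 35), (178, 38), (179, 41), (180, 41)] bot [(275, 21), (276, 6), (277, 17), (278, 18), (279, 6), (280, 10), (281, 11), (282, 11), (283, 24), (284, 5), (285, 6), (286, 11), (287, 9), (288, 13)]
11 52 col 289 pred rows 173.4 281.2 top prof [(167, 17), (168, 15), (169, 17), (170, 22), (171, 20), (172, 18), (173, 20), (174, 24), (175, 23), (176, 33), (177, 40), (178, 42), (179, 38), (180, 41)] bot [(275, 14), (276, 13), (277, 13), (278, 21), (279, 5), (280, 14), (281, 10), (282, 14), (283, 9), (284, 9), (285, 9), (286, 16), (287, 14), (288, 30)]
```

The tube's edges sit about 2.7 px lower than the model predicts at this pose. Corrected for that, the ring has turned 33.6 ± 1°. It resisted about 0.6 N m, well over its 0.35 N m friction, without moving, so it's against its locked stop. Next I'll bring the bar back in line with the hole, now at about 9.5° lean, and draw it out.

```bash
python3 - <<'E'
from h import *
where();s=bot.state();rt=R.from_euler('xyz',s["eef_rot"],degrees=True)
v=rt.inv().apply(np.array(s["eef_pos"])-C)
for k in range(1,10):
    f=4*k;d=min(8,1.1*k);Q=R.from_euler('y',f,degrees=True);w=Q.apply(v);w=w*(1+d/np.linalg.norm(w));print(f,(w-v).round(1).tolist())
E
```

```text
t 19.65 r 19.7 th -30.0 ax 0.5 barlean -25.9 Ftool [-1.7 -0.3  0.6] M [ 0.01 -0.18 -0.01] 0.211
4 [-7.9, 0.0, -2.1]
8 [-16.0, 0.0, -3.6]
12 [-24.2, 0.0, -4.6]
16 [-32.6, 0.0, -4.9]
20 [-41.0, 0.0, -4.7]
24 [-49.5, 0.0, -3.9]
28 [-58.0, 0.0, -2.4]
32 [-66.1, 0.0, 0.4]
36 [-73.9, 0.0, 4.0]
```

```bash
python3 -m creep '{"offset":[[-7.9,0,-2.1],[-16,0,-3.6],[-24.2,0,-4.6],[-32.6,0,-4.9],[-41,0,-4.7]],"dr":[[0,4,0],[0,8,0],[0,12,0],[0,16,0],[0,20,0]],"gripper":[1,1,1,1,1]}'
python3 coll.py
python3 - <<'E'
from h import *
where();s=bot.state();rt=R.from_euler('xyz',s["eef_rot"],degrees=True)
v=rt.inv().apply(np.array(s["eef_pos"])-C)
for k in range(1,5):
    f=4*k;d=.8*k;Q=R.from_euler('y',f,degrees=True);w=Q.apply(v);w=w*(1+d/np.linalg.norm(w));print(f,(w-v).round(1).tolist())
E
python3 hl.py | tr ')' '\n' | grep -o "([0-9]*, [0-9]*, np.float64(-\?[0-9.]*" | sed 's/np.float64(//' | awk -F, '$3>-62{printf "%d/%s ",$3,$2}'
```

```text
time_s: 20.15
eef_pos: [462.9, 133.8, 213.3]
eef_rot: [179.8, 1.0, 94.8]
wrist_force: [-0.7, 0.7, -2.0]
grip_width: 0.205
grasp_force: 30.0
collar px [277.  267.7] 0.87 delta 13.7 barlean -14.7 grasp r 139.8 th -6.5 tip r 32.0 th 23.9
t 20.25 r 25.8 th -6.8 ax 1.1 barlean -5.8 Ftool [ 0.9 -0.1  0.3] M [-0.09 -0.02 -0.02] 0.21
4 [-8.4, 0.0, -1.7]
8 [-16.9, 0.0, -2.9]
12 [-25.5, 0.0, -3.4]
16 [-34.2, 0.0, -3.4]
-60/ 84 -59/ 86 -57/ 84 -55/ 85 -53/ 85 -52/ 84 -50/ 87 -49/ 87 -47/ 86 -46/ 86 -44/ 86 -43/ 88 -41/ 86 -40/ 86 -39/ 88 -37/ 89 -36/ 91 -34/ 89 -33/ 89 -32/ 89 -31/ 90 -29/ 90 -28/ 90 -27/ 89 -26/ 89 -24/ 88 -23/ 87 -22/ 88 -20/ 89 -19/ 88 -18/ 88 -17/ 88 -16/ 88 -14/ 88 -13/ 88 -12/ 83 -11/ 83 -9/ 83 -8/ 83 -7/ 82 -5/ 84 -4/ 83 -3/ 83 -1/ 83 0/ 80 0/ 73 2/ 68 3/ 73 4/ 94 6/ 119 7/ 124 9/ 122 10/ 122 12/ 123 13/ 137 15/ 161 17/ 174 18/ 173 20/ 172 22/ 174 24/ 170 26/ 135 28/ 77 30/ 55 33/ 63 35/ 66 38/ 62 42/ 63 46/ 69
```

```bash
python3 ck.py | sed 's/bot.*//'
```

```text
-35 34 col 242 pred rows 190.7 259.2 top prof [(184, 21), (185, 19), (186, 21), (187, 19), (188, 21), (189, 23), (190, 21), (191, 17), (192, 19), (193, 33), (194, 47), (195, 49), (196, 49), (197, 44)] 
35 34 col 313 pred rows 190.5 259.0 top prof [(184, 20), (185, 20), (186, 20), (187, 20), (188, 20), (189, 19), (190, 18), (191, 16), (192, 19), (193, 35), (194, 45), (195, 46), (196, 44), (197, 38)] 
-11 52 col 266 pred rows 172.2 277.9 top prof [(166, 198), (167, 187), (168, 123), (169, 20), (170, 17), (171, 16), (172, 17), (173, 26), (174, 20), (175, 38), (176, 42), (177, 42), (178, 40), (179, 42)] 
11 52 col 289 pred rows 172.1 277.8 top prof [(166, 175), (167, 164), (168, 107), (169, 20), (170, 18), (171, 12), (172, 20), (173, 20), (174, 22), (175, 38), (176, 41), (177, 41), (178, 39), (179, 42)]
```

```bash
ls pics/ck*; python3 - <<'E'
import cv2,glob
for f in sorted(glob.glob("pics/ck*.png"))+["pics/w4.png"]:
    im=cv2.imread(f);h=cv2.cvtColor(im,cv2.COLOR_BGR2HSV)[:,:,1]
    for c in(242,314,267,289):print(f[-10:],c,[(r,int(h[r,c])) for r in range(150,300) if abs(int(h[r,c])-int(h[r-1,c]))>22][:8])
E
```

```text
pics/ck19.6.png
pics/ck20.3.png
ck19.6.png 242 []
ck19.6.png 314 []
ck19.6.png 267 [(261, 10)]
ck19.6.png 289 [(262, 10)]
ck20.3.png 242 [(168, 122), (169, 18)]
ck20.3.png 314 [(168, 94), (169, 16)]
ck20.3.png 267 [(168, 119), (169, 20)]
ck20.3.png 289 [(168, 107), (169, 20)]
ics/w4.png 242 [(192, 118), (193, 47)]
ics/w4.png 314 [(192, 139), (193, 65), (194, 31)]
ics/w4.png 267 [(174, 131), (175, 52)]
ics/w4.png 289 [(174, 130), (175, 39)]
```

```bash
python3 -m creep '{"offset":[[-8.4,0,-1.7],[-16.9,0,-2.9],[-25.5,0,-3.4],[-34.2,0,-3.4],[-34.2,0,-3.4]],"dr":[[0,4,0],[0,8,0],[0,12,0],[0,16,0],[0,16,0]],"gripper":[1,1,1,1,1]}'
python3 coll.py
python3 hl.py | tr ')' '\n' | grep -o "([0-9]*, [0-9]*, np.float64(-\?[0-9.]*" | sed 's/np.float64(//' | awk -F, '$3>-32{printf "%d/%s ",$3,$2}'
python3 - <<'E'
from h import *
where();s=bot.state();rt=R.from_euler('xyz',s["eef_rot"],degrees=True)
print("radial out in tool",rt.inv().apply(u(9.5)).round(3))
E
```

```text
time_s: 20.85
eef_pos: [464.8, 98.4, 215.4]
eef_rot: [-179.9, -14.8, 94.6]
wrist_force: [-0.8, -0.6, -1.9]
grip_width: 0.206
grasp_force: 30.0
collar px [277.4 260.6] 0.56 delta 6.3 barlean 8.5 grasp r 140.9 th 10.0 tip r 27.7 th 16.3
-31/ 89 -30/ 89 -28/ 89 -27/ 89 -25/ 90 -24/ 90 -22/ 90 -21/ 90 -20/ 90 -18/ 90 -17/ 90 -16/ 90 -14/ 90 -13/ 89 -12/ 87 -11/ 85 -9/ 86 -8/ 87 -7/ 86 -6/ 86 -4/ 87 -3/ 86 -2/ 86 -1/ 86 0/ 78 1/ 74 2/ 73 4/ 75 5/ 98 6/ 137 7/ 145 9/ 146 10/ 145 11/ 145 13/ 145 14/ 146 15/ 145 17/ 146 18/ 148 19/ 156 21/ 160 22/ 168 24/ 159 25/ 155 27/ 155 28/ 157 30/ 150 32/ 113 33/ 77 35/ 68 37/ 73 39/ 77 41/ 73 43/ 72 t 21.0 r 27.5 th 6.2 ax 0.1 barlean 9.9 Ftool [ 0.7 -0.6  2.9] M [-0.08 -0.09 -0.04] 0.208
radial out in tool [ 0.091 -0.001 -0.996]
```

```bash
python3 -m creep '{"offset":[[0.4,0,-5],[0.9,0,-10],[1.3,0,-15],[1.8,0,-20],[2.7,0,-30],[4.5,0,-50],[6.5,0,-70]],"dr":[[0,0,0],[0,0,0],[0,0,0],[0,0,0],[0,0,0],[0,0,0],[0,0,0]],"gripper":[1,1,1,1,1,1,1]}'
cat > prof.py <<'E'
from h import *
s=bot.state();W=bot.grab_frame("wrist");cv2.imwrite("pics/p%.1f.png"%s["time_s"],W["img"][:,:,::-1])
g=cv2.cvtColor(W["img"],cv2.COLOR_RGB2GRAY).astype(np.float32);hs=cv2.cvtColor(W["img"],cv2.COLOR_RGB2HSV)[:,:,1]
y=np.radians(4.7);axv=np.array([np.cos(y),np.sin(y),0])
print([(t,int(np.mean([cv2.getRectSubPix(g,(1,1),tuple(map(float,proj(W,C+40*u(t)+a*axv,s))))[0,0] for a in(-2,0,2)]))) for t in range(-60,60,2)])
for xa,rad in((-35,34),(35,34),(-11,52),(11,52)):
    P=np.array([proj(W,C+xa*axv+rad*u(t),s) for t in np.arange(-180,180,.5)]);c=int(round(P[:,0].mean()))
    print(xa,c,"pred",P[:,1].min().round(1),P[:,1].max().round(1),[(r,int(hs[r,c])) for r in range(100,330) if abs(int(hs[r,c])-int(hs[r-1,c]))>18][:10])
E
python3 prof.py; python3 coll.py
```

```text
time_s: 21.7
eef_pos: [465.6, 87.4, 286.6]
eef_rot: [180.0, -14.8, 94.7]
wrist_force: [0.1, -0.2, -1.4]
grip_width: 0.21
grasp_force: 30.0
[(-60, 88), (-58, 83), (-56, 86), (-54, 88), (-52, 88), (-50, 89), (-48, 91), (-46, 91), (-44, 92), (-42, 90), (-40, 91), (-38, 91), (-36, 91), (-34, 91), (-32, 92), (-30, 92), (-28, 91), (-26, 92), (-24, 92), (-22, 93), (-20, 93), (-18, 92), (-16, 92), (-14, 92), (-12, 90), (-10, 90), (-8, 90), (-6, 90), (-4, 89), (-2, 90), (0, 83), (2, 78), (4, 80), (6, 82), (8, 79), (10, 75), (12, 69), (14, 76), (16, 84), (18, 80), (20, 78), (22, 79), (24, 80), (26, 72), (28, 59), (30, 56), (32, 57), (34, 57), (36, 58), (38, 56), (40, 53), (42, 48), (44, 46), (46, 45), (48, 50), (50, 74), (52, 107), (54, 138), (56, 148), (58, 154)]
-35 250 pred 184.3 239.5 [(102, 21), (107, 46), (108, 27), (110, 52), (118, 58), (119, 121), (120, 160), (182, 170), (183, 79), (184, 15)]
35 307 pred 184.3 239.5 [(182, 141), (183, 60), (184, 18), (186, 36), (242, 101), (243, 145), (245, 133), (246, 87), (247, 58), (289, 7)]
-11 269 pred 169.5 254.3 [(101, 45), (103, 89), (104, 109), (105, 152), (106, 171), (171, 139), (172, 51), (173, 32), (261, 4)]
11 287 pred 169.5 254.3 [(171, 133), (172, 47)]
collar px [278.4 265.2] 0.96 delta 11.1 barlean 3.7 grasp r 216.3 th 9.5 tip r 104.1 th 15.9
```

The bar is out. I'll carry it towards the rack and check the ring with the fixed top camera, compared against the first picture.

```bash
python3 - <<'E'
from h import *
s=bot.state();P=np.array(s["eef_pos"])
go([475,-120,287],ori(94.7,11));go([481,-268,287],ori(94.7,11))
E
```

```text
offset [-200.5, -8.8, -53.2] dr [0.2, -3.8, 0.1]
offset [-343.6, -15.0, -91.0] dr [0.2, -3.8, 0.1]
```

```bash
python3 -m creep '{"offset":[[-10,-0.4,-2.7],[-30,-1.3,-8],[-60,-2.6,-16],[-100,-4.4,-26.5],[-145,-6.3,-38.5],[-190,-8.3,-50.4],[-235,-10.3,-62.3],[-280,-12.2,-74],[-315,-13.8,-83.5],[-334,-14.6,-88.5]],"dr":[[0,-1,0],[0,-2,0],[0,-3,0],[0,-3.8,0],[0,-3.8,0],[0,-3.8,0],[0,-3.8,0],[0,-3.8,0],[0,-3.8,0],[0,-3.8,0]],"gripper":[1,1,1,1,1,1,1,1,1,1]}'
python3 coll.py
python3 - <<'E'
from h import *
T=bot.grab_frame("top");cv2.imwrite("pics/top2.png",T["img"][:,:,::-1])
y=np.radians(4.7);axv=np.array([np.cos(y),np.sin(y),0]);g=cv2.cvtColor(T["img"],cv2.COLOR_RGB2GRAY).astype(np.float32);o=cv2.cvtColor(cv2.imread("pics/top0.png"),cv2.COLOR_BGR2GRAY).astype(np.float32)
for nm,im in(("before",o),("now",g)):
    print(nm,[(t,int(np.mean([cv2.getRectSubPix(im,(1,1),tuple(map(float,proj(T,C+40*u(t)+a*axv))))[0,0] for a in(-3,-1.5,0,1.5,3)]))) for t in range(-60,72,3)])
s=bot.state();W=bot.grab_frame("wrist");cv2.imwrite("pics/w5.png",W["img"][:,:,::-1])
for l in("bar_thin","bar_thin_tip"):
  for c in("top","wrist"):print(c,l,[(np.round(d["position"],1).tolist(),round(d["p"],2)) for d in bot.tip_of(c,l)[:6]])
print(proj(W,(482,-284.5,92),s),s["eef_pos"],s["eef_rot"])
E
```

```text
time_s: 22.85
eef_pos: [479.1, -260.8, 284.3]
eef_rot: [-179.9, -11.0, 94.6]
wrist_force: [0.6, 0.3, -2.3]
grip_width: 0.211
grasp_force: 30.0
collar px [279.  264.8] 0.9 delta 10.7 barlean 0.2 grasp r 435.6 th 61.4 tip r 393.6 th 76.0
before [(-60, 116), (-57, 102), (-54, 86), (-51, 76), (-48, 67), (-45, 62), (-42, 60), (-39, 68), (-36, 79), (-33, 90), (-30, 92), (-27, 92), (-24, 92), (-21, 92), (-18, 93), (-15, 94), (-12, 94), (-9, 93), (-6, 92), (-3, 87), (0, 88), (3, 86), (6, 83), (9, 81), (12, 80), (15, 79), (18, 75), (21, 70), (24, 68), (27, 69), (30, 66), (33, 64), (36, 75), (39, 85), (42, 90), (45, 93), (48, 89), (51, 81), (54, 71), (57, 62), (60, 53), (63, 51), (66, 50), (69, 49)]
now [(-60, 121), (-57, 108), (-54, 95), (-51, 92), (-48, 92), (-45, 93), (-42, 92), (-39, 94), (-36, 95), (-33, 95), (-30, 95), (-27, 95), (-24, 95), (-21, 95), (-18, 94), (-15, 95), (-12, 94), (-9, 92), (-6, 94), (-3, 91), (0, 87), (3, 82), (6, 82), (9, 82), (12, 79), (15, 78), (18, 81), (21, 84), (24, 79), (27, 72), (30, 66), (33, 63), (36, 62), (39, 59), (42, 56), (45, 54), (48, 52), (51, 51), (54, 52), (57, 52), (60, 51), (63, 50), (66, 49), (69, 48)]
top bar_thin [([388.7, 209.8], 0.66), ([423.5, 236.9], 0.57), ([401.6, 291.2], 0.56), ([353.8, 287.8], 0.55), ([411.5, 204.6], 0.45)]
wrist bar_thin [([359.0, 226.5], 0.96), ([281.1, 261.5], 0.93), ([202.4, 131.4], 0.87), ([357.4, 270.5], 0.81), ([191.4, 233.2], 0.66)]
top bar_thin_tip [([380.7, 212.9], 0.69), ([351.5, 290.7], 0.62), ([403.5, 211.9], 0.55), ([392.4, 291.2], 0.5), ([409.9, 245.7], 0.46)]
wrist bar_thin_tip [([347.2, 257.0], 0.98), ([218.7, 140.6], 0.82), ([205.7, 223.1], 0.78), ([348.2, 217.0], 0.68), ([278.3, 238.4], 0.66)]
[np.float64(279.05671572304556), np.float64(243.10130774498288)] [ 479.34683017 -258.13619132  284.64274626] [-179.92841178  -11.07956285   94.64390336]
```

```bash
ls pics/p*; python3 - <<'E'
import cv2,glob
im=cv2.imread(glob.glob("pics/p2*.png")[0]);h=cv2.cvtColor(im,cv2.COLOR_BGR2HSV)[:,:,1];g=cv2.cvtColor(im,cv2.COLOR_BGR2GRAY)
for c in(240,250,269,278,287,307,318):
    print(c,"gray",[int(v) for v in g[164:268:2,c]]);print("    sat",[int(v) for v in h[164:268:2,c]])
E
```

```text
pics/p21.7.png
240 gray [149, 151, 155, 158, 163, 164, 171, 173, 175, 174, 136, 153, 225, 228, 230, 231, 234, 234, 232, 231, 230, 229, 228, 225, 223, 218, 215, 210, 204, 193, 180, 170, 159, 149, 135, 126, 120, 113, 102, 135, 183, 179, 180, 159, 139, 132, 139, 137, 136, 136, 137, 136]
    sat [135, 134, 145, 155, 150, 157, 170, 177, 181, 163, 17, 34, 36, 27, 23, 18, 17, 15, 14, 17, 18, 23, 26, 30, 34, 39, 41, 43, 46, 47, 48, 49, 48, 47, 47, 47, 43, 49, 39, 158, 208, 209, 208, 171, 100, 55, 56, 56, 59, 60, 61, 59]
250 gray [166, 171, 174, 172, 175, 177, 178, 178, 181, 178, 132, 151, 223, 229, 229, 232, 233, 235, 232, 233, 230, 229, 228, 227, 223, 221, 215, 210, 204, 195, 183, 173, 162, 148, 137, 125, 122, 116, 103, 133, 184, 156, 136, 135, 138, 138, 137, 136, 138, 137, 139, 140]
    sat [173, 175, 170, 175, 177, 188, 194, 197, 197, 170, 15, 32, 38, 28, 24, 17, 17, 16, 15, 16, 19, 24, 27, 30, 35, 36, 40, 42, 46, 48, 46, 49, 45, 48, 46, 45, 44, 44, 37, 160, 209, 114, 51, 59, 56, 56, 58, 60, 59, 59, 59, 57]
269 gray [181, 181, 182, 182, 200, 215, 213, 217, 220, 219, 221, 217, 217, 216, 21
[... 1645 characters left out ...]
180, 174, 171, 173, 169, 141, 18, 36, 31, 24, 19, 18, 15, 14, 12, 12, 16, 24, 26, 36, 41, 42, 44, 47, 47, 48, 46, 49, 47, 46, 49, 49, 44, 47, 42, 101, 153, 87, 57, 55, 56, 59, 59, 59, 61, 58, 60, 59]
318 gray [181, 178, 177, 175, 173, 174, 171, 171, 169, 162, 128, 149, 226, 228, 229, 231, 233, 232, 232, 230, 226, 224, 224, 221, 217, 210, 201, 194, 187, 177, 167, 156, 147, 140, 128, 121, 115, 108, 100, 99, 141, 139, 139, 139, 136, 141, 138, 137, 136, 136, 136, 136]
    sat [184, 188, 182, 171, 165, 158, 167, 166, 167, 138, 18, 37, 34, 25, 21, 18, 15, 13, 11, 12, 17, 24, 28, 36, 38, 40, 45, 48, 46, 49, 46, 47, 49, 47, 46, 45, 43, 46, 38, 100, 151, 150, 146, 141, 81, 53, 56, 56, 59, 57, 60, 57]
```

With the constant 2.2 px offset corrected, the rim edges lie at −16, −4.4, 8.9 and 22.7°. A full 34.4° turn predicts −17, −4.2, 8.7 and 21.6°, so the ring is locked. Next I need the empty rack hole. I'll pass slightly beyond it so the wrist camera sees it past the tip.

```bash
python3 -m creep '{"offset":[[-8,0,-1.5],[-20,0,-4],[-31,0,-6],[-36,0,-7],[-36,0,-7]],"dr":[[0,0,0],[0,0,0],[0,0,0],[0,0,0],[0,0,0]],"gripper":[1,1,1,1,1]}'
python3 coll.py; cat > hole.py <<'E'
from h import *
s=bot.state();W=bot.grab_frame("wrist");cv2.imwrite("pics/h%.1f.png"%s["time_s"],W["img"][:,:,::-1])
g=cv2.cvtColor(W["img"],cv2.COLOR_RGB2GRAY)
print("pose",np.round(s["eef_pos"],1),np.round(s["eef_rot"],1),"F",np.round(s["wrist_force"],1),"pred hole",np.round(proj(W,(482,-284.5,92),s),1),"thick",np.round(proj(W,(466,-203,92),s),1))
print("tip",[(np.round(d["position"],1).tolist(),round(d["p"],2)) for d in bot.tip_of("wrist","bar_thin_tip")])
c,r=map(int,proj(W,(482,-284.5,92),s))
print("rows",r-18,"cols",c-20)
for rr in range(r-18,r+34,2): print(rr,' '.join("%3d"%g[rr,cc] for cc in range(c-24,c+25,2)))
E
python3 hole.py
```

```text
time_s: 23.75
eef_pos: [482.9, -295.5, 285.5]
eef_rot: [180.0, -11.0, 94.7]
wrist_force: [-0.8, 0.5, -2.2]
grip_width: 0.209
grasp_force: 30.0
collar px [360.9 198.3] 0.96 delta -76.7 barlean 87.7 grasp r 467.0 th 63.4 tip r 366.8 th 56.0
pose [ 482.8 -294.5  285.5] [180.  -11.   94.7] F [ 1.2  0.5 -1.9] pred hole [278.5 213.6] thick [270.8 145.8]
tip [([218.1, 114.0], 0.97), ([205.5, 199.3], 0.86), ([347.6, 235.5], 0.85), ([276.4, 240.7], 0.82), ([351.1, 195.3], 0.71), ([276.6, 203.4], 0.69)]
rows 195 cols 258
195 195 196 192 192 192 192 191 195 191 191 194 196 196 196 195 198 193 192 193 196 193 196 192 195 190
197 192 194 192 190 191 190 190 195 192 190 194 195 196 197 196 199 194 190 190 195 194 193 193 196 188
199 192 193 193 192 191 191 191 194 193 190 195 197 194 196 195 196 196 190 192 195 192 195 193 195 190
201 193 195 193 191 188 192 190 196 192 188 194 199 197 197 196 197 197 191 192 196 193 195 193 196 188
203 191 192 192 191 187 191 191 192 192 188 196 192 184 189 198 198 196 190 191 196 192 195 194 195 188
205 192 192 192 190 188 191 192 192 193 190 173 120 107 108 136
[... 1420 characters left out ...]
 186 191 190 190 185 193 194 191 190 192 197 194 190 189 195 192 194 195 196
235 170 188 187 190 187 186 187 190 188 193 185 190 195 189 192 195 194 194 189 190 198 191 192 194 194
237 171 188 187 191 187 187 186 189 187 191 184 185 192 192 192 193 194 195 189 187 194 190 194 194 195
239 168 187 187 187 186 187 185 190 187 196 175 136 144 154 190 194 192 194 189 189 196 192 193 193 197
241 165 186 186 188 184 190 185 190 187 195 132 122 142 133 162 192 193 197 191 188 196 192 193 193 196
243 164 177 180 181 180 190 187 192 187 190 118 125 141 133 147 192 193 194 192 187 195 183 184 186 196
245 162 114  55  53  96 190 186 193 187 189 110 126 139 133 140 194 193 196 190 188 189  61  52  59 170
```

```bash
python3 - <<'E'
from h import *
s=bot.state();W=bot.grab_frame("wrist")
H=atz(W,(279,209.7),92,s);B=atz(W,(278,242.9),193.6,s);print(H.round(1),B.round(1))
d=H-B;d[2]=0
rt=R.from_euler('xyz',s["eef_rot"],degrees=True)
print("shift",d.round(1),"tool",rt.inv().apply(d).round(1))
for z in(-60,-85,-95,-110,-120,-165,-175):print(z,rt.inv().apply(d+[0,0,z]).round(1))
g=cv2.cvtColor(W["img"],cv2.COLOR_RGB2GRAY)
for rr in range(236,330,4): print(rr,' '.join("%3d"%g[rr,cc] for cc in range(244,316,3)))
E
```

```text
[ 482.3 -279.3   92. ] [ 483.1 -301.8  193.6]
shift [-0.8 22.5  0. ] tool [22.1  1.1  4.3]
-60 [10.6  1.1 63.2]
-85 [ 5.8  1.1 87.7]
-95 [ 3.9  1.1 97.5]
-110 [  1.    1.1 112.3]
-120 [ -0.9   1.1 122.1]
-165 [ -9.5   1.1 166.3]
-175 [-11.4   1.1 176.1]
236 158 163 160 163 189 188 188 183 190 192 186 196 190 191 194 192 189 195 195 196 187 153 150 153
240 161 162 161 159 187 187 184 186 191 192 163 135 141 192 193 191 188 196 191 198 187 163 156 157
244 159 161 161 159 146 123 142 186 192 192 118 135 134 176 193 192 189 151 124 153 190 174 162 162
248 130 121 121 122  62  30  83 189 185 159 137 146 149 151 171 196 188 121  33  42 121 119 119 131
252 121 122 122 123  36  32  81 153 164 164 160 156 155 158 159 159 164 120  33  29 122 122 122 122
256 122 121 122 121  29  35  48 164 167 130  70  62  65  87 140 155 160  74  32  32 110 122 122 121
260 121 122 124  90  31  33  49 158  71  60  61  65  65  68  70 107 158  73  35  34  77 125 122 124
264 122 122 122  62  32  33  53 133  44  62  64  62  66  67  73  62 148  74  35  33  44 123 123 123
268 123 121 123  37  32  26  58  67  50  67  6
[... 853 characters left out ...]

304 108  28  37  32  31 112 133 154 156 158 157 154 157 160 151 151 152 149 139  60  28  32  31  83
308  81  28  33  31  38 106 137 146 150 154 157 157 156 154 156 160 153 149 133  56  31  34  29  56
312  67  33  31  31  35 103 148 149 147 147 151 154 155 157 157 153 155 157 124  67  33  33  31  44
316  65  30  36  34  28  82 147 146 146 149 143 146 151 151 154 155 156 155 121  47  34  31  32  46
320  65  31  31  32  20  75 135 151 149 146 147 149 146 145 150 150 153 142  92  18  27  31  33  46
324  65  31  31  30  16 119  72 139 149 152 151 146 147 148 147 146 149  92  96  20  30  32  35  47
328  60  44  45  46  38  96  93  62  95 106 106 107 105 101 101 101  62  94  97  37  44  43  41  54
```

```bash
python3 -m creep '{"offset":[[7,0.4,1.4],[15,0.8,3],[22,1.1,4.3],[19,1.1,20],[15,1.1,40],[11,1.1,61],[7.5,1.1,79],[6,1.1,86],[6,1.1,86]],"dr":[[0,0,0],[0,0,0],[0,0,0],[0,0,0],[0,0,0],[0,0,0],[0,0,0],[0,0,0],[0,0,0]],"gripper":[1,1,1,1,1,1,1,1,1]}'
python3 - <<'E'
from h import *
s=bot.state();W=bot.grab_frame("wrist");cv2.imwrite("pics/i.png",W["img"][:,:,::-1]);g=cv2.cvtColor(W["img"],cv2.COLOR_RGB2GRAY)
print(np.round(s["eef_pos"],1),np.round(proj(W,(482.3,-279.3,92),s),1))
for rr in range(212,256,2): print(rr,' '.join("%3d"%g[rr,cc] for cc in range(254,304,2)))
E
```

```text
time_s: 24.9
eef_pos: [481.8, -271.4, 201.8]
eef_rot: [-180.0, -11.1, 94.8]
wrist_force: [0.2, -0.4, -1.8]
grip_width: 0.209
grasp_force: 30.0
[ 481.8 -271.4  201.8] [278.4 240. ]
212 184 184 183 186 186 187 184 180 185 186 187 187 187 189 187 189 188 184 182 186 188 186 185 187 185
214 186 184 183 186 185 187 185 181 185 185 187 186 185 187 186 191 190 185 182 185 187 186 187 186 183
216 184 183 183 186 185 187 186 181 183 187 187 185 186 189 187 190 190 182 184 182 187 185 185 187 183
218 183 185 184 186 182 189 185 182 183 186 188 186 186 189 187 188 188 183 183 182 190 186 187 187 184
220 186 182 182 188 184 189 185 182 184 185 188 183 188 187 187 188 192 184 186 182 188 187 184 187 185
222 184 181 181 188 183 185 187 182 183 186 189 184 186 186 189 188 189 184 183 182 187 187 185 187 184
224 183 182 180 187 183 186 185 182 182 184 188 185 188 188 185 187 191 184 184 181 187 188 185 189 187
226 183 181 181 185 182 189 185 180 182 183 190 186 188 184 187 188 191 182 185 183 188 186 184 190 187
228 184 181 181 186 183 187 186 181 180 186 184 185 189 186 183 186 192 186 186 182 187 
[... 667 characters left out ...]
 186 182 169 111  91 119 135 132 105  99 169 187 184 183 186 190 188 189 190
244 181 146 113 115 142 180 186 183 179 157  96 121 136 128 114 142 183 189 183 182 179 122 118 124 179
246 140  87  23  27  78 183 186 183 181 186 111 123 135 130 132 179 190 189 182 183 178  41  21  22 125
248 117  61  32  30  80 182 187 180 158 137 133 146 141 143 143 150 164 186 185 183 177  45  29  29  80
250 114  43  31  26  80 183 152 125 135 152 154 150 153 152 156 158 155 153 172 185 177  45  31  32  62
252 112  40  27  28  80 156 137 158 158 155 153 151 151 151 151 152 154 157 144 158 177  41  31  30  54
254  91  33  29  27  51 130 162 159 158 156 150 145 132 135 148 152 151 153 156 153 146  34  31  31  42
```

```bash
python3 - <<'E'
from h import *
s={"eef_pos":[481.8,-271.4,201.8],"eef_rot":[-180,-11.1,94.8]};W=bot.grab_frame("wrist")
H=atz(W,(278.5,240.2),92,s)
rt=R.from_euler('xyz',s["eef_rot"],degrees=True);g=np.array(s["eef_pos"])+rt.apply([-6,0,-19]);bz=g[2]-109.4
B=atz(W,(278.2,242.9),bz,s);print(H.round(1),B.round(1),g.round(1))
# check pixel of pin radius top silhouette if over the hole
b=np.array([H[0],H[1],bz]);print(proj(W,b,s),proj(W,b+[0,4,0],s))
d=H-B;d[2]=0;print(d.round(1))
for z in(0,-10,-20,-40,-60,-80,-86):print(z,rt.inv().apply(d+[0,0,z]).round(1))
E
```

```text
[ 482.5 -279.5   92. ] [ 482.2 -278.8  109.9] [ 482.6 -280.9  219.3]
[np.float64(278.50060496807106), np.float64(243.6404249322539)] [np.float64(278.86876298928746), np.float64(239.30667813244276)]
[ 0.3 -0.7  0. ]
0 [-0.7  0.3 -0.1]
-10 [-2.6  0.3  9.7]
-20 [-4.5  0.3 19.5]
-40 [-8.4  0.3 39.1]
-60 [-12.2   0.3  58.7]
-80 [-16.1   0.3  78.4]
-86 [-17.2   0.3  84.3]
```

```bash
python3 -m creep '{"offset":[[-1.6,0.3,5],[-2.6,0.3,9.7],[-3.6,0.3,14.7],[-4.5,0.3,19.5],[-5.5,0.3,24.5]],"dr":[[0,0,0],[0,0,0],[0,0,0],[0,0,0],[0,0,0]],"gripper":[1,1,1,1,1]}'
python3 - <<'E'
from h import *
s=bot.state();rt=R.from_euler('xyz',s["eef_rot"],degrees=True)
for z in(-15,-30,-45,-55,-58,-60,-62,-64):print(z,rt.inv().apply([0,0,z]).round(1))
E
```

```text
time_s: 25.5
eef_pos: [482.5, -272.8, 176.9]
eef_rot: [180.0, -11.0, 94.8]
wrist_force: [0.1, 0.3, -1.8]
grip_width: 0.203
grasp_force: 30.0
-15 [-2.9 -0.  14.7]
-30 [-5.7 -0.  29.4]
-45 [-8.6 -0.  44.2]
-55 [-10.5  -0.   54. ]
-58 [-11.1  -0.   56.9]
-60 [-11.5  -0.   58.9]
-62 [-11.8  -0.   60.9]
-64 [-12.2  -0.   62.8]
```

```bash
python3 -m creep '{"offset":[[-2,0,10],[-3.9,0,20],[-5.8,0,30],[-7.8,0,40],[-9.7,0,50],[-11.1,0,56.9],[-11.1,0,56.9]],"dr":[[0,0,0],[0,0,0],[0,0,0],[0,0,0],[0,0,0],[0,0,0],[0,0,0]],"gripper":[1,1,1,1,1,1,1]}'
```

```text
time_s: 26.2
eef_pos: [482.0, -272.4, 118.2]
eef_rot: [-179.9, -11.1, 94.7]
wrist_force: [-0.1, -0.4, -2.0]
grip_width: 0.211
grasp_force: 30.0
```

```bash
python3 -m creep '{"offset":[[-0.3,0,1.5],[-0.5,0,2.7],[-0.7,0,3.7],[-0.9,0,4.5]],"dr":[[0,0,0],[0,0,0],[0,0,0],[0,0,0]],"gripper":[1,1,1,1]}'
```

```text
time_s: 26.6
eef_pos: [482.7, -272.9, 115.0]
eef_rot: [180.0, -11.0, 94.8]
wrist_force: [-0.2, 0.8, -2.2]
grip_width: 0.21
grasp_force: 30.0
```

```bash
python3 -m creep '{"offset":[[-0.2,0,1],[-0.4,0,2]],"dr":[[0,0,0],[0,0,0]],"gripper":[1,1]}'; python3 coll.py
```

```text
time_s: 26.8
eef_pos: [482.9, -272.8, 113.2]
eef_rot: [179.9, -11.0, 94.8]
wrist_force: [-0.1, 1.9, 8.8]
grip_width: 0.21
grasp_force: 30.0
collar px [279.4 265. ] 0.87 delta 10.9 barlean 0.0 grasp r 396.6 th 84.6 tip r 402.0 th 100.9
```

```bash
python3 -m creep '{"offset":[[0,0,0],[0,0,0],[0,0,0],[0,0,0],[2,0,-10],[6,0,-30],[13,0,-65],[20,0,-105],[28,0,-145],[28,0,-145]],"dr":[[0,0,0],[0,0,0],[0,0,0],[0,0,0],[0,0,0],[0,0,0],[0,0,0],[0,0,0],[0,0,0],[0,0,0]],"gripper":[-0.3,-0.3,-0.3,-0.3,-0.3,-0.3,-0.3,-0.3,-0.3,-0.3]}'
python3 - <<'E'
from h import *
s=bot.state();W=bot.grab_frame("wrist");T=bot.grab_frame("top");S=bot.grab_frame("side")
print([(np.round(d["position"],1).tolist(),round(d["p"],2),np.round(atz(W,d["position"],92,s),1).tolist()) for d in bot.tip_of("wrist","bar_thin")[:6]])
for c,f in(("top",T),("side",S)):print(c,[(np.round(d["position"],1).tolist(),round(d["p"],2),np.round(atz(f,d["position"],92),1).tolist()) for d in bot.tip_of(c,"bar_thin")[:6]])
y=np.radians(4.7);axv=np.array([np.cos(y),np.sin(y),0])
A=cv2.imread("pics/side0.png").astype(int);B=S["img"][:,:,::-1].astype(int);d=np.abs(A-B).sum(2)
print("side diff rack",d[215:365,200:350].mean(),"before-after top rack",np.abs(cv2.imread("pics/top0.png").astype(int)-T["img"][:,:,::-1].astype(int)).sum(2)[190:300,330:460].mean())
m=(d>90)[215:365,200:350];print("changed px",m.sum(),[ (int(a.min()),int(a.max())) for a in np.nonzero(m)] if m.any() else 0)
E
```

```text
time_s: 27.9
eef_pos: [485.0, -274.6, 266.8]
eef_rot: [179.5, -10.7, 94.8]
wrist_force: [0.6, -0.8, -0.2]
grip_width: 0.65
grasp_force: 0.0
[([355.5, 259.8], 0.77, [581.7, -311.5, 92.0]), ([359.4, 213.5], 0.74, [580.4, -255.9, 92.0]), ([275.7, 229.1], 0.71, [483.8, -282.4, 92.0]), ([183.9, 221.6], 0.63, [375.7, -282.3, 92.0])]
top [([389.0, 205.0], 0.64, [587.1, -253.9, 92.0]), ([411.3, 205.0], 0.62, [586.4, -310.1, 92.0]), ([402.1, 244.9], 0.55, [486.1, -279.9, 92.0]), ([399.0, 290.5], 0.48, [375.6, -264.7, 92.0]), ([351.7, 288.9], 0.45, [381.0, -150.4, 92.0]), ([241.3, 255.3], 0.4, [465.8, 116.9, 92.0])]
side [([341.4, 291.5], 0.84, [582.2, -331.3, 92.0]), ([325.0, 273.8], 0.82, [569.0, -275.7, 92.0]), ([222.6, 259.7], 0.8, [382.6, -198.7, 92.0]), ([216.9, 292.8], 0.73, [367.5, -300.9, 92.0]), ([282.3, 278.5], 0.64, [487.0, -277.8, 92.0])]
side diff rack 17.531155555555557 before-after top rack 35.53167832167832
changed px 150 [(30, 69), (73, 87)]
```

```bash
python3 -c "
from bench import bot
print(bot.job_done())"
```

```text
the job is handed in; nothing more can be done
None
```

I turned the ring up to its locked stop (about 34°, judged from the camera images and the wrist force), put the thin bar back in its own hole in the rack, touched nothing else, and handed the job in at about 28 s.

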